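# Put the cleaned desk fan back on its spindle: spacer, impeller, spinner cap

### The job

The little desk fan, tilted to face the ceiling, has been cleaned; put it back together. Slip the spacer ring over the spindle onto its seat, then the impeller so that the slot in its underside drops fully over the spindle's drive pin (nobody noted where the pin stopped: turn the impeller under a light touch until it falls home), then push the spinner cap down against the spring and give it a quarter turn so that it locks and stays down when let go. Go gently, never pressing on the fan harder than about 35 N, and leave the screwdriver, the brush and the stapler where they lie.

Things in the scene. Friction and masses are not known exactly. Their poses are not given: they have to be found in the camera images.
- fan: Small black desk fan facing straight up, fixed on the desk: foot 116 mm across, motor pod, flat rear wire guard 152 mm across, its rim 68 mm above the desk. Origin on the spindle's axis at desk level, z up. The upright spindle: neck 30 mm across to 76 mm above the desk, tapering to 25 at 80.5; boss 16 mm across to 92.5, tapering to 9 at 100; steel post 8 mm across, pointed, tip at 115.5.
- fan_seat (a point): On the axis, 70 mm above the desk: where the top of the seat, a flat grey flange 43 mm across, stands at rest. Seat, neck, boss and drive pin are one collar that a spring pushes up: 3 N to start it sinking, then 1.2 N per mm, hard stop after 8.5 mm (13.2 N). The steel post and the cap pin do not sink.
- fan_drive_pin (a point): On the axis, 87.2 mm above the desk: centre at rest of the drive pin, a round steel cross pin 26 mm long, 4.4 mm thick. It points within 43 degrees either way of the fan's x axis (modulo a half turn); this angle is in no reading (the axes here are the fan's): see it from above or find it by feel. The spindle yields only to more than 0.25 N m and stays put.
- fan_cap_pin (a point): On the axis, 109.2 mm above the desk: centre of the cap pin through the thin post, a steel cross pin 16 mm long, 4.4 mm thick, parallel to the drive pin.
- spacer: Plain grey plastic ring, 40 mm outside, 32 mm bore, 13 mm high, loose, lying flat on the desk. Origin at the centre of its underside. It goes over the pins and the neck (1 mm clearance all round) onto the seat, the same way up as it lies.
- impeller: Grey five-bladed fan wheel 120 mm across, loose, lying hub down. Origin at the centre of the hub's underside, z up. Hub 38 mm across, 24 mm high, 18 mm bore right through. The slot across its underside runs along its own x axis: 6.4 mm wide, 29 long, 9 deep. Home on spacer and pin its underside is 83 mm above the desk (80 once the cap is locked); if it rests on the pin, 89.4.
- impeller_grip (a point): On the impeller's axis, 19 mm above its underside: in the plain upper part of the hub (14 to 23 mm), where to grip it; a low land 25 mm across on top of it carries the cap. The blades lie lower, 2 to 13 mm above the underside.
- cap: Grey spinner cap, loose, on its foot (38 mm across, 4.5 mm thick). Origin at the centre of its underside, z up. Keyhole in the foot: a slot along its x axis, 19 x 8 mm, passes the post and cap pin. So aligned, it lies on the hub at 107 mm above the desk (underside); pressed 4.5 mm or more farther (8.4 N) it can be turned either way; after a quarter turn (12 degrees either way) it locks.
- cap_grip (a point): On the cap's axis, 12 mm above its underside: middle of its hollow grip block, 32 mm long (cap's x), 24 mm wide (cap's y, flat sides), 4.5 to 21 mm above the underside. Inside the foot a groove along the cap's y axis, 1.5 mm deep, catches the cap pin: locked and let go, the spring holds the cap up against the pin with its underside 104 mm above the desk.
- screwdriver: Bystander: screwdriver with a black handle lying on the desk, 160 mm long. Origin on its underside.
- dust_brush: Bystander: slim paint brush with a blue handle lying on the desk, 179 mm long. Origin on its underside.
- stapler: Bystander: stapler, 30 x 125 x 38 mm, standing on the desk. Origin at the centre of its underside.
Things that resemble listed ones, but are neither listed nor needed, are in the scene too. What is shaped like the cap but purple or yellow is not meant.

How it is judged:
By the outcome, as a careful person would: the job done as asked, in the order asked, and still so for the second after the job is handed in, with the robot touching nothing.
It also fails if it takes over 72 s, if anything falls off the work surface, if the arm or the gripper's body presses on something with over 40 N, if the wrist force passes 120 N, or if a joint passes its speed limit or range.

### The arm

A 6-joint arm with a two-finger parallel gripper is mounted at the origin on a cart in front of the work surface, level with it; the furniture and walls round the work are solid. World frame = base frame: x ahead of the robot, y to its left, z up, the work surface at z = 0. Lengths are in mm, angles in rad, forces in N, time in s.
With the tool pointing down it reaches from about 350 to 950 mm from the base axis. Payload 17.4 kg.
Tool frame: the origin (TCP) lies at the very end of the fingers, on their centre line; the grasp point (between the pads) lies 19 mm behind it; z points along the fingers, y is the line along which they close (so a half turn about z gives the same grasp; the last joint's range is limited). The gripper opens to 93 mm and grips with 3 to 60 N. Pads are 15 mm wide; open, the fingers measure 128 mm over their backs; the gripper's body (75 mm by 188 mm) begins 65 mm behind the grasp point.
Start: joints at [1.24, 0.116, 1.442, -0, 1.584, -0.038], TCP at [194.836, 646.275, 218.646] pointing down, gripper open.
Joint ranges: [-2.83, 2.83], [-0.83, 2.19], [0.07, 2.5], [-1.14, 4.28], [0.01, 3], [-2.97, 2.97]. Speed limits (rad/s): [1.89, 1.89, 2.22, 3.14, 3.14, 3.14].

### API

Orientations are given as a unit quaternion [x, y, z, w].
In Python, from workcell import bot gives the robot as it stands.
- The arm moves only by the tool carry_out, never from a script. Its argument "plan" is a list of rows, each an object of numbers: "grip": the opening, from -1 (shut) to 1 (fully open), so that 0 is half open; "dx", "dy", "dz": the shift along the tool's x, y, z in mm; "ax", "ay", "az": the turn, a rotation vector about the tool's x, y, z in rad. In form: [{"grip": .., "dx": .., "dy": .., "dz": .., "ax": .., "ay": .., "az": ..}, ...]. A call has 1 to 12 rows; each row shifts and turns the commanded pose from where the row before left it, along the tool's axes as they then stand; what a row does not reach is not made up. A row lasts 1/12 s, in which the tool goes at most 41.7 mm and 7.16 degrees, less where a joint would pass 70% of its speed; a pose out of reach is approached as far as the arm can. A call with a gripper value outside its range is refused whole. The fingers move at their own pace and stop on an object; "squeeze" is the grip in N (left out, the last holds). Time passes only in rows, so rows that do not move let the fingers close. It gives the time, the measured TCP pose, the force, the opening and the grip force at its end, in the units of the state.
- bot.get_state(): the state, without advancing time (a new reading comes with each control period).
- bot.read_camera(name): name is "side" or "top" or "wrist"; returns a dict with "pixels" (400x640x3 uint8, red, green, blue), "mtx" (3x3 intrinsics, pixels), "R" (3x3) and "t" (3): a world point X has camera coordinates R X + t. Camera axes: x right, y down, z forward; pixel columns grow to the right and rows downward; lengths in mm; the calibration is good to about 2 mm. The wrist camera is an equidistant fisheye: a pixel r from the principal point sees the ray r / f radians off the axis. A picture is of the moment at which its call begins. There is no depth.
- bot.hand_in(): hands the job in; it is judged then, once.
Trained networks look in a picture, given as the dict that the camera call returned (one of the last four; its "shot" number tells which), for a name from the list of things; names that differ only in an ending like _2 or _b are one class to them, and where a whole thing is asked for, a point or a joint stands for the part that bears it (a point fixed in the world has none). Each returns a list of dicts, best first, with "score" (0 to 1); they miss things now and then, are a little off and sometimes report something else, mostly with a low value. They report only what shows in the picture. A call takes as long as a camera call. They do not tell look-alikes from the thing itself.
- bot.search_frame(label, picture): "location" ([x, y, z] in mm, in world coordinates, good to about 4 mm: the middle of the surface that is visible of it).
- bot.silhouettes(label, picture): "pixels" (400x640 bool, what is visible of it).
- bot.tip_of(label, picture): "location" ([x, y, z] in mm, in world coordinates, good to about 4 mm: a listed point, or the origin of a listed thing).
The state is a dict: "time": time; "q": joint angles; "qd": joint speeds; "joint_torque": joint torques, N m; "position": TCP position; "ee_rot": TCP orientation; "contact_force": force on the tool from outside, world axes, zero at the start; "moment": the same for the moment, N m; "grip_width": finger opening in mm; "grasp_force": force on a finger pad.
Only numpy, scipy, OpenCV 4.12 (cv2) and the standard library are available. Lean on these libraries where they do the work, as an engineer would, in place of code of your own. Each camera call takes 0.05 s, during which the arm holds its last target. There are 200 camera calls.

## Working session

There is one attempt and no reset: what is moved stays moved. The work goes in short steps, Python scripts to look and compute and a tool call to move; the robot and the scene stay as the last step left them, time stands still between calls to the robot, and variables do not carry over. Pictures are saved under pics/ and viewed, at most 10 in all, crops included, and the job is handed in when it is done.

Besides the shell and the picture viewer there is one more tool, called after "Request:" by a JSON object that holds its "op" and its "data". carry_out: Moves the arm, as the interface text tells. Its arguments: {"type":"object","properties":{"plan":{"type":"array","items":{"type":"object","properties":{"grip":{"type":"number"},"dx":{"type":"number"},"dy":{"type":"number"},"dz":{"type":"number"},"ax":{"type":"number"},"ay":{"type":"number"},"az":{"type":"number"}}}},"squeeze":{"type":"number"}},"required":["plan"]}

```bash
mkdir -p pics
cat > h.py <<'E'
import numpy as np, cv2
from workcell import bot
def save(p,name,crop=None,scale=1):
    im=p["pixels"][:,:,::-1]
    if crop: im=im[crop[1]:crop[3],crop[0]:crop[2]]
    cv2.imwrite("pics/"+name,cv2.resize(im,None,fx=scale,fy=scale,interpolation=cv2.INTER_CUBIC))
def proj(p,X):
    c=np.array(p["R"])@np.array(X,float)+np.array(p["t"]); u=np.array(p["mtx"])@c; return u[:2]/u[2]
def ray(p,uv,z,fish=False):
    M=np.array(p["mtx"]);R=np.array(p["R"]);t=np.array(p["t"])
    x=(uv[0]-M[0,2])/M[0,0];y=(uv[1]-M[1,2])/M[1,1]
    if fish:
        r=np.hypot(x,y); d=np.array([x/r*np.sin(r),y/r*np.sin(r),np.cos(r)]) if r>1e-9 else np.array([0,0,1.])
    else: d=np.array([x,y,1.])
    o=-R.T@t; d=R.T@d
    return o+d*(z-o[2])/d[2]
E
python3 - <<'E'
from h import *
top=bot.read_camera("top");side=bot.read_camera("side")
save(top,"top.png",None,1.25);save(side,"side.png",None,1.25)
for n in ["fan_seat","fan_cap_pin","fan","spacer","impeller","cap","screwdriver","dust_brush","stapler"]:
    for nm,p in (("top",top),("side",side)):
        print(n,nm,[(np.round(d["location"]).tolist(),round(d["score"],2),proj(p,d["location"]).round().tolist()) for d in bot.tip_of(n,p)[:5]])
s=bot.get_state();print(s)
print(top["R"],top["t"],top["mtx"])
E
```

```text
fan_seat top [([581.0, -69.0, 71.0], 0.86, [346.0, 171.0])]
fan_seat side [([585.0, -69.0, 70.0], 0.89, [275.0, 203.0])]
fan_cap_pin top [([581.0, -70.0, 108.0], 0.65, [347.0, 167.0])]
fan_cap_pin side [([577.0, -70.0, 112.0], 0.82, [276.0, 195.0])]
fan top [([580.0, -71.0, -2.0], 0.69, [345.0, 178.0])]
fan side [([578.0, -73.0, -2.0], 0.76, [278.0, 212.0])]
spacer top [([581.0, 279.0, -2.0], 0.55, [209.0, 181.0])]
spacer side [([581.0, -73.0, -0.0], 0.61, [277.0, 212.0]), ([579.0, 281.0, 2.0], 0.58, [343.0, 305.0])]
impeller top [([461.0, 153.0, -4.0], 0.6, [258.0, 226.0])]
impeller side [([461.0, 156.0, 1.0], 0.94, [351.0, 249.0])]
cap top [([566.0, -205.0, 0.0], 0.75, [397.0, 182.0]), ([397.0, -299.0, -0.0], 0.57, [438.0, 247.0]), ([579.0, -70.0, -0.0], 0.56, [345.0, 178.0]), ([435.0, 8.0, -0.0], 0.54, [315.0, 235.0]), ([412.0, 301.0, -1.0], 0.49, [199.0, 247.0])]
cap side [([487.0, -247.0, -0.0], 0.59, [274.0, 161.0]), ([563.0, -203.0, 1.0], 0.59, [261.0, 180.0]), ([650.0, 86.0, 1.0], 0.52, [285.0, 263.0]), ([403.0, -298.0, -1.0], 0.42, [287.0, 140.0]), ([430.0, 10.0, 0.0], 0.42,
[... 667 characters left out ...]
1038079e+01, -6.22731543e+01,  7.82161066e-02,
        1.82446616e-02, -1.14507827e-05]), 'position': array([194.85141072, 646.27123993, 218.66114924]), 'ee_rot': array([1.45888887e-01, 9.89300982e-01, 4.85881429e-06, 1.47313806e-05]), 'contact_force': array([ 0.18182836,  1.02643428, -0.46128362]), 'moment': array([-0.0323931 ,  0.00800088, -0.02247342]), 'grasp_force': 0.0, 'grip_width': 93.10477507105445}
[[-0.02438003 -0.99968506 -0.00594985]
 [-0.98312089  0.02505472 -0.18123348]
 [ 0.18132547  0.00143094 -0.9834221 ]] [   9.81373016  523.88156335 1093.52138556] [[465.52939306   0.         319.02153859]
 [  0.         465.52939306 196.3309905 ]
 [  0.           0.           1.        ]]
```

View pics/top.png

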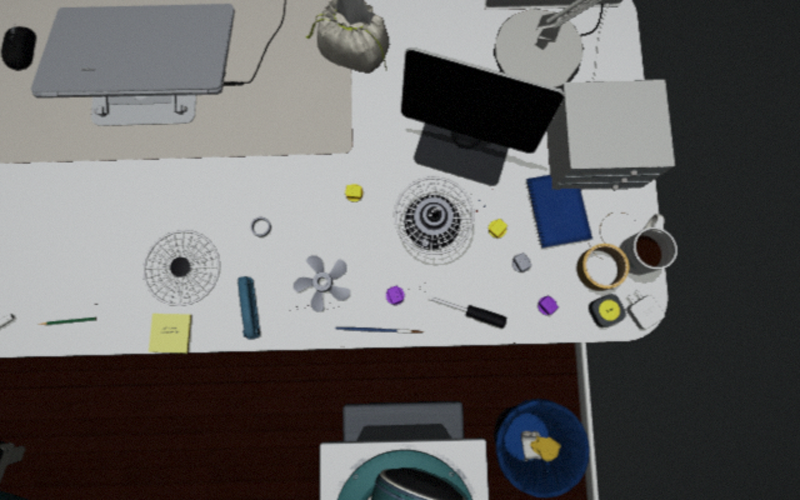

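View pics/side.png

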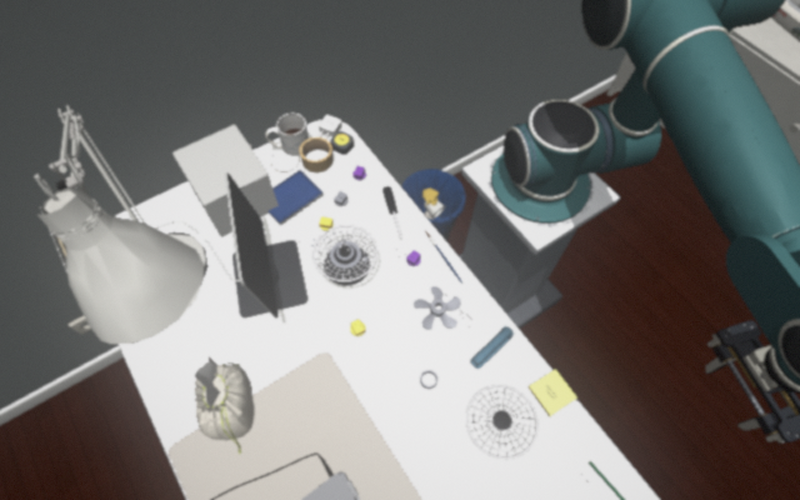

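The grey cap is at top (417,210) and the caps at (283,154) and (398,182) are yellow, while those at (317,236) and (438,244) are purple. So the grey one fits. The fan with a spindle is at (346,171), and the bare guard at (145,214) is a look-alike. The spacer is at (209,181) and the impeller at (258,226). I'll confirm the cap in a crop and set out for the spacer.

Request:
{"op": "carry_out", "data": {"plan": [{"grip":0.4,"dx":-35,"dy":-18,"dz":5},{"grip":0.4,"dx":-35,"dy":-18,"dz":5},{"grip":0.4,"dx":-35,"dy":-18,"dz":5},{"grip":0.4,"dx":-35,"dy":-18,"dz":5},{"grip":0.4,"dx":-35,"dy":-18,"dz":5},{"grip":0.4,"dx":-35,"dy":-18,"dz":5},{"grip":0.4,"dx":-35,"dy":-18,"dz":5},{"grip":0.4,"dx":-35,"dy":-18,"dz":5},{"grip":0.4,"dx":-35,"dy":-18,"dz":5},{"grip":0.4,"dx":-35,"dy":-18,"dz":5},{"grip":0.4,"dx":-35,"dy":-18,"dz":5},{"grip":0.4,"dx":-35,"dy":-18,"dz":5}]}}

```text
schema error: expected keys grip, dx, dy, dz, ax, ay, az
```

Request:
{"op": "carry_out", "data": {"plan": [{"dx":-28,"dy":-12,"dz":10,"grip":0},{"dx":-27,"dy":-11,"dz":10,"grip":0},{"grip":0},{"grip":0}]}}

```text
schema error: expected keys grip, dx, dy, dz, ax, ay, az
```

```bash
cat >> h.py <<'E'
from scipy.spatial.transform import Rotation as Rot
def tool():
    s=bot.get_state(); return s,np.array(s["position"]),Rot.from_quat(s["ee_rot"]).as_matrix()
def go(T):
    s,p,R=tool(); return (R.T@(np.array(T,float)-p)).round(1)
E
python3 - <<'E'
from h import *
top=bot.read_camera("top");w=bot.read_camera("wrist")
a=cv2.resize(top["pixels"][140:260,270:470],None,fx=4,fy=4,interpolation=cv2.INTER_CUBIC)[:,:,::-1]
cv2.imwrite("pics/capcrop.png",a)
save(w,"w1.png")
print(w["mtx"],w["R"],w["t"])
s,p,R=tool();print(p,R.round(3),s["grip_width"],s["time"])
for d in bot.tip_of("spacer",w)[:3]: print(d)
for d in bot.silhouettes("spacer",w)[:2]:
    ys,xs=np.nonzero(d["pixels"]);print(d["score"],xs.min(),xs.max(),ys.min(),ys.max())
E
```

```text
[[309.70691629   0.         318.72401803]
 [  0.         309.70691629 196.92823375]
 [  0.           0.           1.        ]] [[ 2.89534441e-01  9.57167432e-01  5.60758887e-04]
 [ 9.22676022e-01 -2.79256861e-01  2.65865687e-01]
 [ 2.54634572e-01 -7.64598743e-02 -9.64009918e-01]] [-675.96743367  -30.9658479   391.25670152]
[194.83279531 646.25672255 218.63582219] [[-0.957  0.289  0.   ]
 [ 0.289  0.957 -0.   ]
 [-0.    -0.    -1.   ]] 93.10206061842383 1.1
```

View pics/capcrop.png

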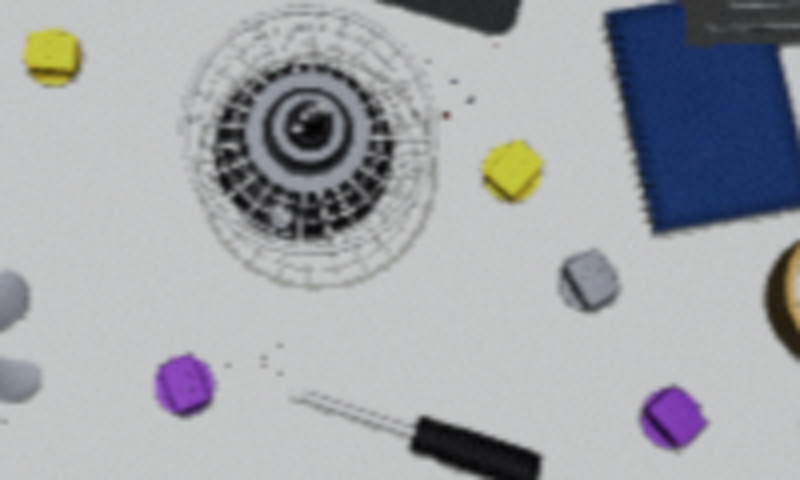

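View pics/w1.png

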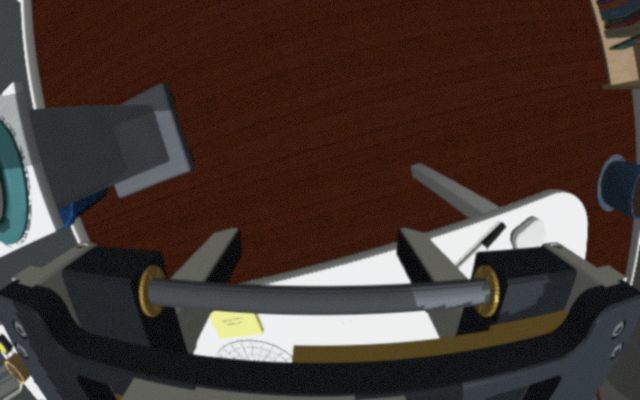

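The crop shows the grey cap at (590,280). Its neighbours are yellow (53,55) and (513,171), and purple (185,385) and (673,417), so the grey one is the target. All keys are required in a row, so I'm resending the move.

Request:
{"op": "carry_out", "data": {"plan": [{"grip":0.4,"dx":-35,"dy":-18,"dz":5,"ax":0,"ay":0,"az":0},{"grip":0.4,"dx":-35,"dy":-18,"dz":5,"ax":0,"ay":0,"az":0},{"grip":0.4,"dx":-35,"dy":-18,"dz":5,"ax":0,"ay":0,"az":0},{"grip":0.4,"dx":-35,"dy":-18,"dz":5,"ax":0,"ay":0,"az":0},{"grip":0.4,"dx":-35,"dy":-18,"dz":5,"ax":0,"ay":0,"az":0},{"grip":0.4,"dx":-35,"dy":-18,"dz":5,"ax":0,"ay":0,"az":0},{"grip":0.4,"dx":-35,"dy":-18,"dz":5,"ax":0,"ay":0,"az":0},{"grip":0.4,"dx":-35,"dy":-18,"dz":5,"ax":0,"ay":0,"az":0},{"grip":0.4,"dx":-35,"dy":-18,"dz":5,"ax":0,"ay":0,"az":0},{"grip":0.4,"dx":-35,"dy":-18,"dz":5,"ax":0,"ay":0,"az":0},{"grip":0.4,"dx":-35,"dy":-18,"dz":5,"ax":0,"ay":0,"az":0},{"grip":0.4,"dx":-35,"dy":-18,"dz":5,"ax":0,"ay":0,"az":0}]}}

```text
time: 2.2
position: [535.8, 316.6, 158.6]
ee_rot: [0.146, 0.989, 0.0, 0.0]
contact_force: [1.0, 0.5, 0.3]
grip_width: 65.0
grasp_force: 0.0
```

Request:
{"op": "carry_out", "data": {"plan": [{"grip":0.4,"dx":-28,"dy":-12,"dz":10,"ax":0,"ay":0,"az":0},{"grip":0.4,"dx":-27,"dy":-11,"dz":10,"ax":0,"ay":0,"az":0},{"grip":0.4,"dx":0,"dy":0,"dz":0,"ax":0,"ay":0,"az":0}]}}

```text
time: 2.45
position: [583.0, 276.8, 136.2]
ee_rot: [0.147, 0.989, -0.001, -0.001]
contact_force: [0.2, -0.7, -1.7]
grip_width: 64.9
grasp_force: 0.0
```

Run:
```python
from h import *
top=bot.read_camera("top");w=bot.read_camera("wrist")
save(w,"w2.png")
s,p,R=tool();print(p,R.round(3),s["grip_width"],s["time"])
for nm,c in (("w",w),("top",top)):
  for d in bot.tip_of("spacer",c)[:2]: print(nm,d,go(d["location"]))
  for d in bot.silhouettes("spacer",c)[:2]:
    ys,xs=np.nonzero(d["pixels"]);print(d["score"],xs.min(),xs.max(),ys.min(),ys.max(),xs.mean(),ys.mean())
    print(ray(c,((xs.min()+xs.max())/2,(ys.min()+ys.max())/2),6.5,nm=="w"))
print(go([461,154,100]),go([580,-70,150]))
```

```text
[580.96795095 279.59299367 138.05699626] [[-0.957  0.29  -0.001]
 [ 0.29   0.957 -0.   ]
 [ 0.001 -0.001 -1.   ]] 65.16622707768516 2.55
w {'location': [581.6, 277.4, -0.1], 'score': 0.68} [ -1.9  -2.6 138.7]
0.68 300 339 166 207 319.5418719211823 189.20525451559934
[579.93362067 280.48101332   6.5       ]
top {'location': [489.4, -246.6, 10.7], 'score': 0.19} [ -64.9 -531.6  128.3]
0.6 281 335 261 266 304.8376623376623 263.87012987012986
[363.17675084  28.22782193   6.5       ]
[  77.5 -156.1   39.1] [-100.9 -336.4  -10.9]
```

View pics/w2.png

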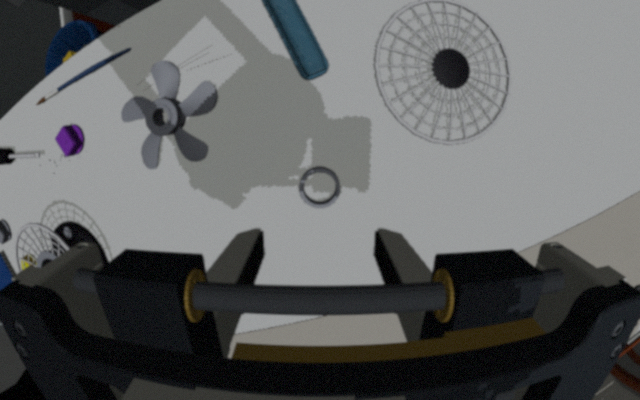

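The ring is at (319,187) between the fingers, about 1 mm off the TCP. Descending and gripping.

Request:
{"op": "carry_out", "data": {"plan": [{"grip":0.3,"dx":1,"dy":1,"dz":35,"ax":0,"ay":0,"az":0},{"grip":0.3,"dx":0,"dy":0,"dz":38,"ax":0,"ay":0,"az":0},{"grip":0.2,"dx":0,"dy":0,"dz":35,"ax":0,"ay":0,"az":0},{"grip":0.1,"dx":0,"dy":0,"dz":20,"ax":0,"ay":0,"az":0},{"grip":0.1,"dx":0,"dy":0,"dz":7,"ax":0,"ay":0,"az":0},{"grip":-1,"dx":0,"dy":0,"dz":0,"ax":0,"ay":0,"az":0},{"grip":-1,"dx":0,"dy":0,"dz":0,"ax":0,"ay":0,"az":0},{"grip":-1,"dx":0,"dy":0,"dz":0,"ax":0,"ay":0,"az":0},{"grip":-1,"dx":0,"dy":0,"dz":0,"ax":0,"ay":0,"az":0}], "squeeze": 12}}

```text
time: 3.5
position: [580.6, 282.1, 5.4]
ee_rot: [0.146, 0.989, 0.001, 0.001]
contact_force: [0.5, -0.7, 0.3]
grip_width: 39.4
grasp_force: 12.0
```

Request:
{"op": "carry_out", "data": {"plan": [{"grip":-1,"dx":0,"dy":0,"dz":-40,"ax":0,"ay":0,"az":0},{"grip":-1,"dx":0,"dy":0,"dz":-40,"ax":0,"ay":0,"az":0},{"grip":-1,"dx":0,"dy":0,"dz":-40,"ax":0,"ay":0,"az":0},{"grip":-1,"dx":-11,"dy":-37,"dz":-8,"ax":0,"ay":0,"az":0},{"grip":-1,"dx":-11,"dy":-37,"dz":-8,"ax":0,"ay":0,"az":0},{"grip":-1,"dx":-11,"dy":-37,"dz":-8,"ax":0,"ay":0,"az":0},{"grip":-1,"dx":-11,"dy":-37,"dz":-8,"ax":0,"ay":0,"az":0},{"grip":-1,"dx":-11,"dy":-37,"dz":0,"ax":0,"ay":0,"az":0},{"grip":-1,"dx":-11,"dy":-37,"dz":0,"ax":0,"ay":0,"az":0},{"grip":-1,"dx":-11,"dy":-37,"dz":0,"ax":0,"ay":0,"az":0},{"grip":-1,"dx":-11,"dy":-37,"dz":0,"ax":0,"ay":0,"az":0},{"grip":-1,"dx":-11,"dy":-37,"dz":0,"ax":0,"ay":0,"az":0}]}}

```text
time: 4.5
position: [578.4, -67.7, 157.0]
ee_rot: [0.146, 0.989, -0.0, 0.001]
contact_force: [0.9, -0.0, -0.1]
grip_width: 39.5
grasp_force: 12.0
```

Request:
{"op": "carry_out", "data": {"plan": [{"grip":-1,"dx":-2,"dy":-4,"dz":0,"ax":0,"ay":0,"az":0},{"grip":-1,"dx":0,"dy":0,"dz":0,"ax":0,"ay":0,"az":0},{"grip":-1,"dx":0,"dy":0,"dz":0,"ax":0,"ay":0,"az":0}]}}

```text
time: 4.75
position: [579.5, -70.1, 156.3]
ee_rot: [0.146, 0.989, 0.0, 0.0]
contact_force: [0.3, 0.4, -0.4]
grip_width: 39.4
grasp_force: 12.0
```

Run:
```python
from h import *
w=bot.read_camera("wrist");side=bot.read_camera("side");top=bot.read_camera("top")
cv2.imwrite("pics/w3.png",np.hstack([cv2.resize(w["pixels"][100:300,220:420],(400,400)),cv2.resize(side["pixels"][130:230,230:330],(400,400))])[:,:,::-1])
s,p,R=tool();print(p,s["grip_width"],s["time"],s["contact_force"])
for c,nm in ((w,"w"),(side,"side"),(top,"top")):
  for l in ["fan_seat","fan_cap_pin","fan_drive_pin","fan","spacer"]:
    print(nm,l,[(np.round(d["location"],1),round(d["score"],2)) for d in bot.tip_of(l,c)[:2]])
```

```text
[579.50013806 -68.96499824 155.90775048] 39.72266241632365 4.9 [ 0.62678275  0.71267069 -0.76261408]
w fan_seat [(array([583. , -71.7,  -1.4]), 0.74), (array([580. , -71.6,  67.8]), 0.66)]
w fan_cap_pin [(array([581.6, -67.3, 108.5]), 0.77), (array([ 486.6, -251. ,    4.2]), 0.32)]
w fan_drive_pin [(array([586.9, -69.2,  88. ]), 0.62)]
w fan [(array([586.2, -72.2,  -4.1]), 0.95)]
w spacer [(array([465.7, 152. ,  18. ]), 0.35)]
side fan_seat [(array([585.5, -70.4,  71.3]), 0.61)]
side fan_cap_pin [(array([576.6, -67.2, 111.5]), 0.78)]
side fan_drive_pin [(array([583.2, -72.6,  90.5]), 0.89)]
side fan []
side spacer []
top fan_seat [(array([585.5, -70.4,  70.2]), 0.71)]
top fan_cap_pin [(array([576.8, -76. , 108.3]), 0.62), (array([579.7, -73.4,  -2.1]), 0.41)]
top fan_drive_pin [(array([580.4, -74.6,  90.1]), 0.87)]
top fan [(array([ 5.809e+02, -7.120e+01,  5.000e-01]), 0.76)]
top spacer [(array([582.8, -70.1, 150.9]), 0.62)]
```

View pics/w3.png

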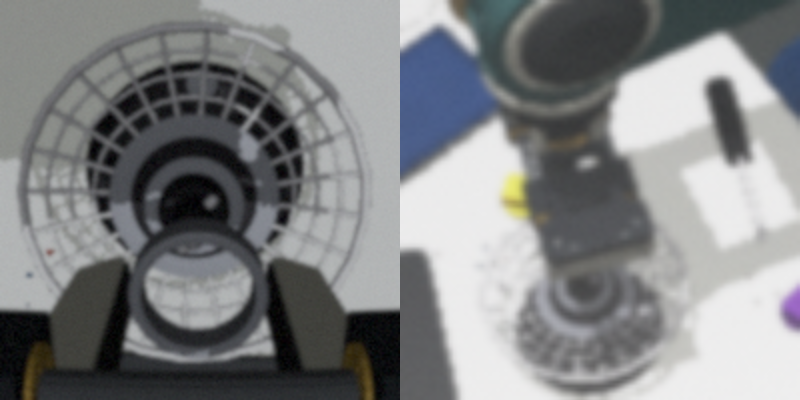

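The left half (wrist view) shows the ring held at crop (198,288) and the spindle behind it at (205,200). The guard rim spans x 18–365, with its top at y 22. I'll fit these against the wrist calibration.

```bash
cat >> h.py <<'E'
def fproj(p,X):
    X=np.atleast_2d(np.array(X,float)); c=X@np.array(p["R"]).T+np.array(p["t"]); M=np.array(p["mtx"])
    th=np.arctan2(np.hypot(c[:,0],c[:,1]),c[:,2]); ph=np.arctan2(c[:,1],c[:,0])
    return np.c_[M[0,2]+M[0,0]*th*np.cos(ph),M[1,2]+M[1,1]*th*np.sin(ph)]
A=np.linspace(0,2*np.pi,181)
def circ(x,y,z,r): return np.c_[x+r*np.cos(A),y+r*np.sin(A),0*A+z]
E
python3 - <<'E'
from h import *
w=bot.read_camera("wrist");s,p,R=tool()
print("cam",-w["R"].T@w["t"],p)
def show(n,q): print(n,"L%.1f R%.1f T%.1f B%.1f"%(q[:,0].min(),q[:,0].max(),q[:,1].min(),q[:,1].max()), "(crop L%.0f R%.0f T%.0f B%.0f)"%tuple(2*(v-o) for v,o in ((q[:,0].min(),220),(q[:,0].max(),220),(q[:,1].min(),100),(q[:,1].max(),100))))
for x,y in ((580,-70),(583,-71),(580,-74)):
  for z,r,n in ((68,76,"guard"),(70,21.5,"seat"),(115.5,.1,"tip"),(87.2,13,"pinr"),(76,15,"neck")): show((n,x,y),fproj(w,circ(x,y,z,r)))
for z in (-5.4,7.6):
    show("ring",fproj(w,circ(p[0],p[1],p[2]+z,20)));show("ringin",fproj(w,circ(p[0],p[1],p[2]+z,16)))
cv2.imwrite("pics/w4.png",cv2.resize(w["pixels"][100:290,220:420],(800,600 if 0 else 760))[:600][:,:,::-1])
# refine edges: sub-images
g=cv2.resize(cv2.cvtColor(w["pixels"],cv2.COLOR_RGB2GRAY)[150:290,260:380],None,fx=5,fy=5,interpolation=cv2.INTER_CUBIC)
cv2.imwrite("pics/w5.png",cv2.convertScaleAbs(g,alpha=1.6,beta=10)[:600])
E
```

```text
cam [509.22519851 -48.24290449 322.78264084] [579.40544034 -70.27431724 155.65293947]
('guard', 580, -70) L231.6 R404.8 T111.2 B278.4 (crop L23 R370 T22 B357)
('seat', 580, -70) L292.9 R343.4 T177.1 B225.5 (crop L146 R247 T154 B251)
('tip', 580, -70) L318.0 R318.2 T219.7 B220.0 (crop L196 R196 T239 B240)
('pinr', 580, -70) L301.9 R334.4 T192.1 B223.2 (crop L164 R229 T184 B246)
('neck', 580, -70) L300.2 R336.2 T186.3 B220.8 (crop L160 R232 T173 B242)
('guard', 583, -71) L231.7 R404.5 T115.1 B281.3 (crop L23 R369 T30 B363)
('seat', 583, -71) L292.9 R343.2 T180.8 B228.9 (crop L146 R246 T162 B258)
('tip', 583, -71) L317.8 R318.1 T223.9 B224.1 (crop L196 R196 T248 B248)
('pinr', 583, -71) L301.8 R334.3 T196.0 B226.8 (crop L164 R229 T192 B254)
('neck', 583, -71) L300.1 R336.0 T190.1 B224.3 (crop L160 R232 T180 B249)
('guard', 580, -74) L227.5 R400.6 T112.6 B279.5 (crop L15 R361 T25 B359)
('seat', 580, -74) L288.5 R338.9 T178.4 B226.7 (crop L137 R238 T157 B253)
('tip', 580, -74) L312.6 R312.9 T221.2 B221.5 (crop L185 R186 T242 B243)
('pinr', 580, -74) L297.1 R329.6 T193.5 B224.5 (crop L154 R219 T187 B249)
('neck', 580, -74) L295.6 R331.6 T187.7 B222.1 (crop L151 R223 T175 B244)
ring L284.3 R350.3 T206.8 B267.5 (crop L129 R261 T214 B335)
ringin L290.9 R343.8 T213.3 B261.9 (crop L142 R248 T227 B324)
ring L281.9 R352.5 T213.9 B277.9 (crop L124 R265 T228 B356)
ringin L289.0 R345.5 T220.8 B272.0 (crop L138 R251 T242 B344)
```

View pics/w5.png

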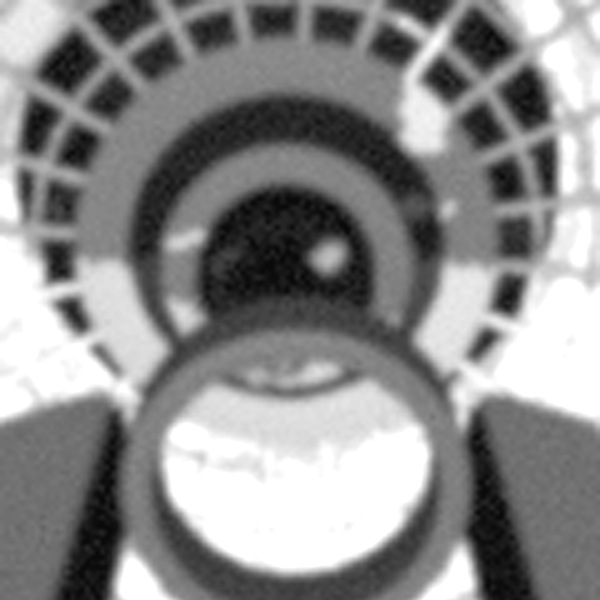

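In the enlarged wrist view the seat annulus spans x 162–412 (top y 143) and the neck x 200–370. The ring's top rim spans x 118–472 (top y 328). Fitted against the calibration, the fan axis is about 1.3 mm in −y from the ring axis. I'll correct that and lower gently.

Request:
{"op": "carry_out", "data": {"plan": [{"grip":-1,"dx":0,"dy":-1.3,"dz":15,"ax":0,"ay":0,"az":0},{"grip":-1,"dx":0,"dy":0,"dz":20,"ax":0,"ay":0,"az":0},{"grip":-1,"dx":0,"dy":0,"dz":15,"ax":0,"ay":0,"az":0},{"grip":-1,"dx":0,"dy":0,"dz":10,"ax":0,"ay":0,"az":0},{"grip":-1,"dx":0,"dy":0,"dz":5,"ax":0,"ay":0,"az":0},{"grip":-1,"dx":0,"dy":0,"dz":4,"ax":0,"ay":0,"az":0},{"grip":-1,"dx":0,"dy":0,"dz":0,"ax":0,"ay":0,"az":0}]}}

```text
time: 6.28
position: [578.9, -71.5, 86.1]
ee_rot: [0.146, 0.989, -0.0, -0.0]
contact_force: [0.3, 0.5, -0.5]
grip_width: 39.4
grasp_force: 12.0
```

Request:
{"op": "carry_out", "data": {"plan": [{"grip":-1,"dx":0,"dy":0,"dz":3,"ax":0,"ay":0,"az":0},{"grip":-1,"dx":0,"dy":0,"dz":3,"ax":0,"ay":0,"az":0},{"grip":-1,"dx":0,"dy":0,"dz":2,"ax":0,"ay":0,"az":0},{"grip":-1,"dx":0,"dy":0,"dz":1.5,"ax":0,"ay":0,"az":0},{"grip":-1,"dx":0,"dy":0,"dz":1,"ax":0,"ay":0,"az":0},{"grip":-1,"dx":0,"dy":0,"dz":0,"ax":0,"ay":0,"az":0}]}}

```text
time: 6.78
position: [579.1, -71.5, 76.1]
ee_rot: [0.146, 0.989, -0.0, 0.0]
contact_force: [0.4, 0.1, -0.1]
grip_width: 39.3
grasp_force: 12.0
```

Request:
{"op": "carry_out", "data": {"plan": [{"grip":-1,"dx":0,"dy":0,"dz":1,"ax":0,"ay":0,"az":0},{"grip":-1,"dx":0,"dy":0,"dz":0,"ax":0,"ay":0,"az":0},{"grip":-0.1,"dx":0,"dy":0,"dz":0,"ax":0,"ay":0,"az":0},{"grip":0,"dx":0,"dy":0,"dz":0,"ax":0,"ay":0,"az":0},{"grip":0.1,"dx":0,"dy":0,"dz":-10,"ax":0,"ay":0,"az":0},{"grip":0.1,"dx":0,"dy":0,"dz":-30,"ax":0,"ay":0,"az":0},{"grip":0.1,"dx":0,"dy":0,"dz":-40,"ax":0,"ay":0,"az":0},{"grip":0.1,"dx":0,"dy":0,"dz":-25,"ax":0,"ay":0,"az":0},{"grip":0.1,"dx":0,"dy":0,"dz":0,"ax":0,"ay":0,"az":0},{"grip":0.1,"dx":0,"dy":0,"dz":0,"ax":0,"ay":0,"az":0}]}}

```text
time: 7.62
position: [579.6, -71.5, 182.4]
ee_rot: [0.146, 0.989, -0.0, 0.002]
contact_force: [1.4, -1.0, -0.9]
grip_width: 51.4
grasp_force: 0.0
```

Run:
```python
from h import *
w=bot.read_camera("wrist");s,p,R=tool()
print(p,s["time"],w["t"])
cv2.imwrite("pics/w6.png",cv2.convertScaleAbs(cv2.resize(w["pixels"][130:270,250:390],None,fx=4.25,fy=4.25,interpolation=cv2.INTER_CUBIC)[:,:,::-1],alpha=1.8,beta=10))
np.savez("w6.npz",**{k:np.array(w[k]) for k in("pixels","mtx","R","t")})
print(fproj(w,[[579,-71.6,115.5],[579,-71.6,109.2],[579,-71.6,87.2]]).round(1))
for z,r in((70,20),(83,20),(83,16)):
  q=fproj(w,circ(579,-71.6,z,r));print(z,r,q.min(0).round(1),q.max(0).round(1), ((q.min(0)-[250,130])*4.25).round(),((q.max(0)-[250,130])*4.25).round())
for n in("impeller","cap"):
  print(n,[(np.round(d["location"],1),round(d["score"],2)) for d in bot.tip_of(n,w)])
print(go([461,154,0]))
```

```text
[579.01334407 -71.4237612  180.52940944] 7.6667 [-100.35130582 -576.82072013  201.52628614]
[[317.3 207. ]
 [317.3 204.7]
 [317.4 197.3]]
70 20 [296.  171.3] [338.9 212.7] [196. 175.] [378. 352.]
83 20 [295.  174.1] [339.8 217.2] [191. 187.] [382. 371.]
83 16 [299.5 178.5] [335.3 213.1] [210. 206.] [363. 353.]
impeller [(array([464.3, 154.3,   1.3]), 0.69)]
cap [(array([ 564.5, -204.3,    2.2]), 0.97), (array([ 489.2, -247.5,    5.8]), 0.78), (array([ 6.461e+02,  8.580e+01, -3.000e-01]), 0.7), (array([435.1,   5.5,   2.1]), 0.68), (array([ 4.034e+02, -2.968e+02, -2.000e-01]), 0.57), (array([583. , -69.8, 109.4]), 0.54)]
[177.3 181.9 179.3]
```

View pics/w6.png

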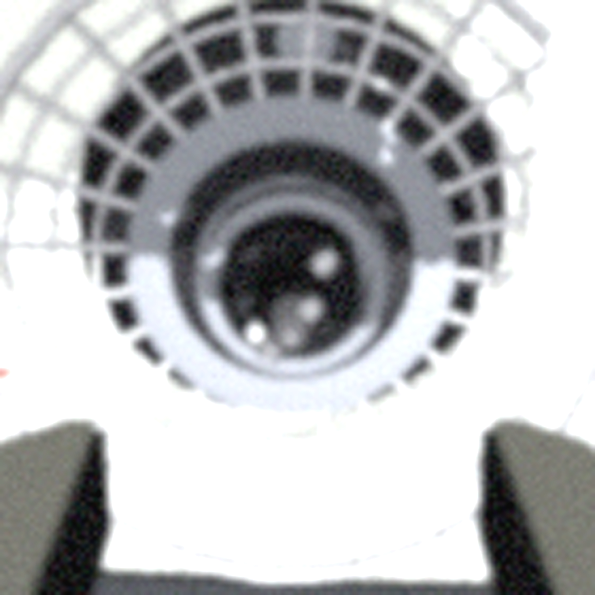

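The spacer is on the seat (outline x 190–388). The highlights (256,332)/(310,305) look like the cap pin and (324,262)/(245,303) like the drive pin. That puts the pin at roughly 104° in the world frame (mod 180). Next is the impeller.

Request:
{"op": "carry_out", "data": {"plan": [{"grip":0.1,"dx":25,"dy":26,"dz":0,"ax":0,"ay":0,"az":0},{"grip":0.1,"dx":25,"dy":26,"dz":0,"ax":0,"ay":0,"az":0},{"grip":0.1,"dx":25,"dy":26,"dz":9,"ax":0,"ay":0,"az":0},{"grip":0.1,"dx":25,"dy":26,"dz":15,"ax":0,"ay":0,"az":0},{"grip":0.1,"dx":25,"dy":26,"dz":15,"ax":0,"ay":0,"az":0},{"grip":0.1,"dx":25,"dy":26,"dz":15,"ax":0,"ay":0,"az":0},{"grip":0.1,"dx":25,"dy":26,"dz":15,"ax":0,"ay":0,"az":0},{"grip":0.1,"dx":0,"dy":0,"dz":0,"ax":0,"ay":0,"az":0},{"grip":0.1,"dx":0,"dy":0,"dz":0,"ax":0,"ay":0,"az":0}]}}

```text
time: 8.52
position: [462.5, 154.4, 109.5]
ee_rot: [0.144, 0.99, -0.001, -0.001]
contact_force: [-0.2, 0.0, 0.6]
grip_width: 50.8
grasp_force: 0.0
```

Run:
```python
from h import *
w=bot.read_camera("wrist");s,p,R=tool()
print(p,s["time"],s["q"].round(2))
L=[(d["location"],d["score"]) for d in bot.tip_of("impeller",w)];print(L)
print("grip",[(d["location"],d["score"]) for d in bot.tip_of("impeller_grip",w)[:2]])
c=np.mean([fproj(w,[L[0][0]])[0]],0);print(c, go(L[0][0]))
x0,y0=int(c[0])-60,int(c[1])-60; print(x0,y0)
cv2.imwrite("pics/w7.png",cv2.convertScaleAbs(cv2.resize(w["pixels"][y0:y0+120,x0:x0+120],None,fx=5,fy=5,interpolation=cv2.INTER_CUBIC)[:,:,::-1],alpha=1.5))
for z,r in((24,19),(24,9),(26,12.5)):
  q=fproj(w,circ(L[0][0][0],L[0][0][1],z,r));print(z,r,((q.min(0)-[x0,y0])*5).round(),((q.max(0)-[x0,y0])*5).round())
```

```text
[463.46369929 153.49035258 110.35044523] 8.5667 [ 0.27 -0.25  1.97 -0.    1.43 -1.01]
[([464.2, 155.5, 0.3], 0.73)]
grip [([463.7, 155.3, 20.5], 0.75)]
[319.64015432 195.77309186] [  1.    2.7 110.9]
259 135
24 19 [192. 231.] [415. 445.]
24 9 [251. 289.] [356. 390.]
26 12.5 [230. 272.] [377. 413.]
```

View pics/w7.png

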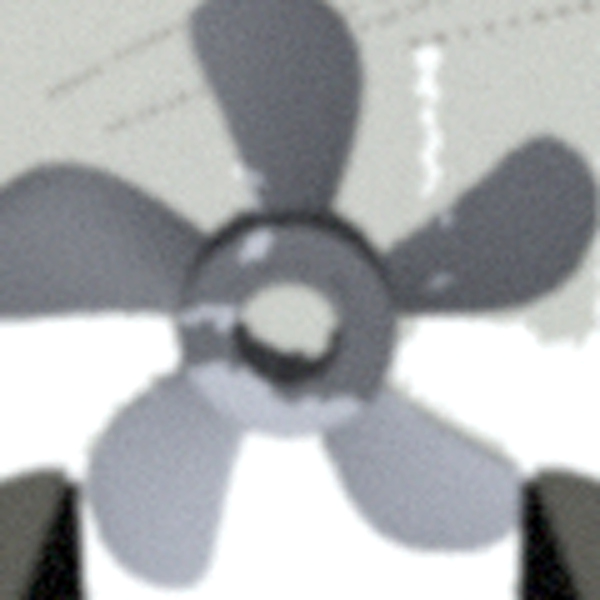

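The hub spans x 180–397, y 222–437 in the crop, centred within about 2 mm of the TCP. The slot cannot be seen from above, so I'll find it by feel. Gripping the hub above the blades.

Request:
{"op": "carry_out", "data": {"plan": [{"grip":0.1,"dx":1.3,"dy":-1.2,"dz":35,"ax":0,"ay":0,"az":0},{"grip":0.1,"dx":0,"dy":0,"dz":35,"ax":0,"ay":0,"az":0},{"grip":0.1,"dx":0,"dy":0,"dz":18,"ax":0,"ay":0,"az":0},{"grip":0.1,"dx":0,"dy":0,"dz":6,"ax":0,"ay":0,"az":0},{"grip":0.1,"dx":0,"dy":0,"dz":0,"ax":0,"ay":0,"az":0},{"grip":-1,"dx":0,"dy":0,"dz":0,"ax":0,"ay":0,"az":0},{"grip":-1,"dx":0,"dy":0,"dz":0,"ax":0,"ay":0,"az":0},{"grip":-1,"dx":0,"dy":0,"dz":0,"ax":0,"ay":0,"az":0},{"grip":-1,"dx":0,"dy":0,"dz":0,"ax":0,"ay":0,"az":0}], "squeeze": 15}}

```text
time: 9.42
position: [463.4, 152.6, 18.8]
ee_rot: [0.146, 0.989, 0.0, 0.001]
contact_force: [0.4, -2.2, 7.6]
grip_width: 37.0
grasp_force: 15.0
```

Request:
{"op": "carry_out", "data": {"plan": [{"grip":-1,"dx":0,"dy":0,"dz":0,"ax":0,"ay":0,"az":0}]}}

```text
time: 9.5
position: [463.4, 152.6, 18.8]
ee_rot: [0.146, 0.989, 0.0, 0.001]
contact_force: [0.5, -2.9, 7.3]
grip_width: 37.0
grasp_force: 15.0
```

Run:
```python
from h import *
s,p,R=tool();print(p,s["contact_force"].round(1),s["moment"].round(2),s["grip_width"])
w=bot.read_camera("wrist")
cv2.imwrite("pics/w8.png",cv2.resize(w["pixels"][130:330,200:440],None,fx=2.5,fy=2.5,interpolation=cv2.INTER_CUBIC)[:,:,::-1])
```

```text
[463.44689901 152.61444715  18.79133325] [ 0.5 -2.9  7.3] [-0.42 -0.08 -0.01] 37.01141569776617
```

Request:
{"op": "carry_out", "data": {"plan": [{"grip":-1,"dx":0,"dy":0,"dz":-15,"ax":0,"ay":0,"az":0},{"grip":-1,"dx":0,"dy":0,"dz":-30,"ax":0,"ay":0,"az":0},{"grip":-1,"dx":0,"dy":0,"dz":-35,"ax":0,"ay":0,"az":0},{"grip":-1,"dx":0,"dy":0,"dz":-20,"ax":0,"ay":0,"az":0},{"grip":-1,"dx":0,"dy":0,"dz":0,"ax":0,"ay":0,"az":0},{"grip":-1,"dx":0,"dy":0,"dz":0,"ax":0,"ay":0,"az":0}]}}

```text
time: 10.05
position: [463.0, 152.7, 118.6]
ee_rot: [0.146, 0.989, 0.001, 0.001]
contact_force: [-0.3, 0.2, -1.3]
grip_width: 37.1
grasp_force: 15.0
```

Run:
```python
from h import *
s,p,R=tool();print(p,s["contact_force"].round(1),s["moment"].round(2),s["grip_width"])
w=bot.read_camera("wrist");side=bot.read_camera("side");top=bot.read_camera("top")
a=cv2.resize(w["pixels"][110:310,200:440],(600,500),interpolation=cv2.INTER_CUBIC)[:,:,::-1]
b=cv2.resize(side["pixels"][170:300,310:400],None,fx=200/90,fy=200/90,interpolation=cv2.INTER_CUBIC)[:,:,::-1]
d=cv2.resize(top["pixels"][165:265,210:310],(200,200))[:,:,::-1]
c=np.zeros((500,800,3),np.uint8);c[:,:600]=a;c[:b.shape[0],600:]=b;c[300:500,600:]=d
cv2.imwrite("pics/w9.png",c)
for nm,cc in(("w",w),("side",side),("top",top)):
  for l in ("impeller","impeller_grip"): print(nm,l,[(np.round(d["location"],1),round(d["score"],2)) for d in bot.tip_of(l,cc)[:2]])
for z,r in((-18.8,19),(5.2,19),(5.2,9),(-10,60)):
  q=fproj(w,circ(p[0],p[1],p[2]+z,r));print(z,r,((q.min(0)-[200,110])*2.5).round(),((q.max(0)-[200,110])*2.5).round())
```

```text
[462.98600865 152.71697076 118.5639854 ] [-0.3  0.2 -1.3] [-0.    0.01 -0.  ] 37.09310239230018
w impeller [(array([462.8, 155.5, 102. ]), 0.89)]
w impeller_grip [(array([465.6, 155.6, 121.7]), 0.59), (array([460.7, 156. ,  98.4]), 0.31)]
side impeller [(array([459. , 157.4,  99.4]), 0.78)]
side impeller_grip [(array([456.8, 154.2, 118.5]), 0.71)]
top impeller [(array([458.7, 150.5,  93. ]), 0.49)]
top impeller_grip [(array([458. , 149.4, 115.6]), 0.61)]
-18.8 19 [220. 230.] [367. 366.]
5.2 19 [210. 261.] [376. 411.]
5.2 9 [254. 303.] [332. 374.]
-10 60 [57. 68.] [530. 509.]
```

View pics/w9.png

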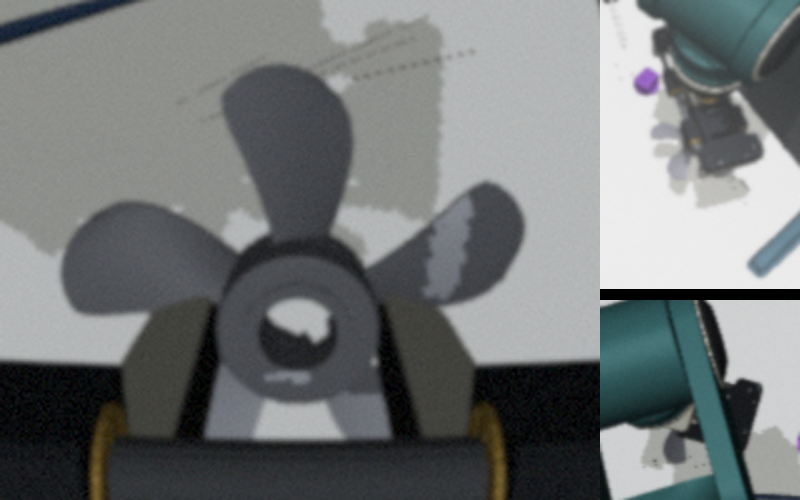

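The impeller hangs level in the grip, with its hub at x 217–380, about 1 mm off the TCP along +tool x. Before turning it over the fan I'll check the clearance to the monitor behind, then go.

Run:
```python
from h import *
top=bot.read_camera("top");side=bot.read_camera("side")
def P(c): return np.array(c["mtx"])@np.c_[c["R"],c["t"]]
for a,b in (((322,74),(222,254)),((324,40),(222,254)),((324,40),(184,140)),((432,120),(184,200)),((450,74),(184,140))):
  X=cv2.triangulatePoints(P(top),P(side),np.array(a,float),np.array(b,float)).ravel();X=X[:3]/X[3]
  print(a,b,X.round(),proj(top,X).round(),proj(side,X).round())
for z in(0,150,250): print(z,ray(top,(432,120),z).round(),ray(top,(380,98),z).round(),ray(top,(322,74),z).round())
print(go([581.4,-72.3,160]),bot.get_state()["q"].round(2))
```

```text
(322, 74) (222, 254) [805.  -8. 109.] [318.  78.] [216. 252.]
(324, 40) (222, 254) [826.   8. 206.] [310.  51.] [204. 246.]
(324, 40) (184, 140) [729. -40. 492.] [338.  18.] [205. 146.]
(432, 120) (184, 200) [ 791. -352. -142.] [435. 116.] [189. 202.]
(450, 74) (184, 140) [ 734. -280.  259.] [449.  76.] [182. 139.]
0 [ 729. -305.    0.] [ 794. -172.    0.] [867. -19.  -0.]
150 [ 677. -267.  150.] [ 733. -150.  150.] [796. -17. 150.]
250 [ 641. -241.  250.] [ 692. -136.  250.] [749. -16. 250.]
[-178.8 -180.9  -43.1] [ 0.27 -0.26  1.96 -0.    1.44 -1.01]
```

Request:
{"op": "carry_out", "data": {"plan": [{"grip":-1,"dx":-25.5,"dy":-25.8,"dz":-15,"ax":0,"ay":0,"az":0},{"grip":-1,"dx":-25.5,"dy":-25.8,"dz":-15,"ax":0,"ay":0,"az":0},{"grip":-1,"dx":-25.5,"dy":-25.8,"dz":-13,"ax":0,"ay":0,"az":0},{"grip":-1,"dx":-25.5,"dy":-25.8,"dz":0,"ax":0,"ay":0,"az":0},{"grip":-1,"dx":-25.5,"dy":-25.8,"dz":0,"ax":0,"ay":0,"az":0},{"grip":-1,"dx":-25.5,"dy":-25.8,"dz":0,"ax":0,"ay":0,"az":0},{"grip":-1,"dx":-25.8,"dy":-26.1,"dz":0,"ax":0,"ay":0,"az":0},{"grip":-1,"dx":0,"dy":0,"dz":0,"ax":0,"ay":0,"az":0},{"grip":-1,"dx":0,"dy":0,"dz":0,"ax":0,"ay":0,"az":0}]}}

```text
time: 11.35
position: [581.6, -73.7, 159.5]
ee_rot: [0.147, 0.989, 0.0, -0.001]
contact_force: [-0.1, -0.3, -0.5]
grip_width: 36.7
grasp_force: 15.0
```

Run:
```python
from h import *
s,p,R=tool();print(p,s["q"].round(2),s["contact_force"].round(1),go([581.4,-72.3,120]),s["time"])
```

```text
[581.64850288 -73.69876256 159.48752671] [-0.17 -0.05  1.71  0.    1.49 -1.45] [-0.1 -0.3 -0.5] [ 0.6  1.3 39.5] 11.35
```

Request:
{"op": "carry_out", "data": {"plan": [{"grip":-1,"dx":0.5,"dy":1,"dz":20,"ax":0,"ay":0,"az":0},{"grip":-1,"dx":0,"dy":0,"dz":15,"ax":0,"ay":0,"az":0},{"grip":-1,"dx":0,"dy":0,"dz":5,"ax":0,"ay":0,"az":0},{"grip":-1,"dx":0,"dy":0,"dz":3,"ax":0,"ay":0,"az":0},{"grip":-1,"dx":0,"dy":0,"dz":3,"ax":0,"ay":0,"az":0},{"grip":-1,"dx":0,"dy":0,"dz":2,"ax":0,"ay":0,"az":0},{"grip":-1,"dx":0,"dy":0,"dz":0,"ax":0,"ay":0,"az":0}]}}

```text
time: 11.93
position: [581.3, -70.9, 112.5]
ee_rot: [0.146, 0.989, 0.0, 0.0]
contact_force: [1.8, -1.5, -0.5]
grip_width: 37.0
grasp_force: 15.0
```

Request:
{"op": "carry_out", "data": {"plan": [{"grip":-1,"dx":0,"dy":0,"dz":2,"ax":0,"ay":0,"az":0},{"grip":-1,"dx":0,"dy":0,"dz":2,"ax":0,"ay":0,"az":0},{"grip":-1,"dx":0,"dy":0,"dz":1.5,"ax":0,"ay":0,"az":0},{"grip":-1,"dx":0,"dy":0,"dz":0,"ax":0,"ay":0,"az":0},{"grip":-1,"dx":0,"dy":0,"dz":0,"ax":0,"ay":0,"az":0}]}}

```text
time: 12.35
position: [581.4, -71.3, 106.9]
ee_rot: [0.146, 0.989, -0.0, 0.0]
contact_force: [2.0, -2.7, 1.9]
grip_width: 36.9
grasp_force: 15.0
```

Request:
{"op": "carry_out", "data": {"plan": [{"grip":-1,"dx":-0.6,"dy":-0.5,"dz":1.5,"ax":0,"ay":0,"az":0},{"grip":-1,"dx":0,"dy":0,"dz":1,"ax":0,"ay":0,"az":0},{"grip":-1,"dx":0,"dy":0,"dz":0,"ax":0,"ay":0,"az":0}]}}

```text
time: 12.6
position: [581.8, -71.7, 104.2]
ee_rot: [0.146, 0.989, 0.0, 0.0]
contact_force: [1.9, 0.3, 5.0]
grip_width: 37.3
grasp_force: 15.0
```

Request:
{"op": "carry_out", "data": {"plan": [{"grip":-1,"dx":0,"dy":0,"dz":0,"ax":0,"ay":0,"az":0.07},{"grip":-1,"dx":0,"dy":0,"dz":0,"ax":0,"ay":0,"az":0.07},{"grip":-1,"dx":0,"dy":0,"dz":0,"ax":0,"ay":0,"az":0.07},{"grip":-1,"dx":0,"dy":0,"dz":0,"ax":0,"ay":0,"az":0.07}]}}

```text
time: 12.93
position: [581.5, -71.9, 104.3]
ee_rot: [0.284, 0.959, -0.0, -0.0]
contact_force: [0.1, -1.9, 6.0]
grip_width: 36.9
grasp_force: 15.0
```

Run:
```python
from h import *
s,p,R=tool();print(p,s["q"].round(2),s["contact_force"].round(1),s["moment"].round(2),s["time"])
```

```text
[581.52551227 -71.8643033  104.26341523] [-0.17 -0.02  1.77 -0.    1.39 -1.16] [ 0.1 -1.9  6. ] [-0.21  0.08  0.01] 12.9333
```

Request:
{"op": "carry_out", "data": {"plan": [{"grip":-1,"dx":0,"dy":0,"dz":0,"ax":0,"ay":0,"az":0.07},{"grip":-1,"dx":0,"dy":0,"dz":0,"ax":0,"ay":0,"az":0.07},{"grip":-1,"dx":0,"dy":0,"dz":0,"ax":0,"ay":0,"az":0.07},{"grip":-1,"dx":0,"dy":0,"dz":0,"ax":0,"ay":0,"az":0.07},{"grip":-1,"dx":0,"dy":0,"dz":0,"ax":0,"ay":0,"az":0.07}]}}

```text
time: 13.35
position: [581.5, -72.0, 104.3]
ee_rot: [0.447, 0.895, -0.0, -0.0]
contact_force: [-1.0, -2.7, 6.2]
grip_width: 37.3
grasp_force: 15.0
```

Request:
{"op": "carry_out", "data": {"plan": [{"grip":-1,"dx":0,"dy":0,"dz":0,"ax":0,"ay":0,"az":0.07},{"grip":-1,"dx":0,"dy":0,"dz":0,"ax":0,"ay":0,"az":0.07},{"grip":-1,"dx":0,"dy":0,"dz":0,"ax":0,"ay":0,"az":0.07},{"grip":-1,"dx":0,"dy":0,"dz":0,"ax":0,"ay":0,"az":0.07},{"grip":-1,"dx":0,"dy":0,"dz":0,"ax":0,"ay":0,"az":0.07}]}}

```text
time: 13.77
position: [581.5, -72.0, 104.3]
ee_rot: [0.596, 0.803, -0.0, 0.0]
contact_force: [0.1, -1.4, 4.7]
grip_width: 37.1
grasp_force: 15.0
```

Request:
{"op": "carry_out", "data": {"plan": [{"grip":-1,"dx":0,"dy":0,"dz":0,"ax":0,"ay":0,"az":0.07},{"grip":-1,"dx":0,"dy":0,"dz":0,"ax":0,"ay":0,"az":0.07},{"grip":-1,"dx":0,"dy":0,"dz":0,"ax":0,"ay":0,"az":0.07},{"grip":-1,"dx":0,"dy":0,"dz":0,"ax":0,"ay":0,"az":0.07},{"grip":-1,"dx":0,"dy":0,"dz":0,"ax":0,"ay":0,"az":0.07}]}}

```text
time: 14.18
position: [581.3, -71.9, 103.6]
ee_rot: [0.726, 0.687, -0.0, -0.0]
contact_force: [0.9, -0.7, 0.3]
grip_width: 37.2
grasp_force: 15.0
```

The force fell to 0, so the slot is over the pin. Pressing down gently to confirm it is home.

Request:
{"op": "carry_out", "data": {"plan": [{"grip":-1,"dx":0,"dy":0,"dz":1,"ax":0,"ay":0,"az":0},{"grip":-1,"dx":0,"dy":0,"dz":1,"ax":0,"ay":0,"az":0},{"grip":-1,"dx":0,"dy":0,"dz":1,"ax":0,"ay":0,"az":0},{"grip":-1,"dx":0,"dy":0,"dz":0,"ax":0,"ay":0,"az":0}]}}

```text
time: 14.52
position: [581.4, -71.8, 100.9]
ee_rot: [0.725, 0.689, -0.0, -0.0]
contact_force: [-2.8, -1.5, 4.3]
grip_width: 37.1
grasp_force: 15.0
```

Run:
```python
from h import *
s,p,R=tool();print(p,s["q"].round(2),s["contact_force"].round(1),s["moment"].round(2),s["time"],np.degrees(np.arctan2(R[1,1],R[0,1])))
```

```text
[581.38994455 -71.84762425 100.89172764] [-0.17 -0.02  1.78 -0.    1.39 -0.12] [-2.8 -1.5  4.3] [-0.41  0.55 -0.07] 14.5167 -2.881358600162399
```

Request:
{"op": "carry_out", "data": {"plan": [{"grip":-1,"dx":0,"dy":0,"dz":1.5,"ax":0,"ay":0,"az":0.03},{"grip":-1,"dx":0,"dy":0,"dz":0,"ax":0,"ay":0,"az":-0.06},{"grip":-1,"dx":0,"dy":0,"dz":0,"ax":0,"ay":0,"az":0.04},{"grip":-1,"dx":0,"dy":0,"dz":0,"ax":0,"ay":0,"az":0}]}}

```text
time: 14.85
position: [581.4, -72.0, 99.7]
ee_rot: [0.729, 0.685, -0.0, -0.0]
contact_force: [-4.3, -3.3, 3.8]
grip_width: 37.2
grasp_force: 15.0
```

Request:
{"op": "carry_out", "data": {"plan": [{"grip":-1,"dx":0,"dy":0,"dz":-1.5,"ax":0,"ay":0,"az":0},{"grip":-1,"dx":0,"dy":0,"dz":-1,"ax":0,"ay":0,"az":0},{"grip":-1,"dx":0,"dy":0,"dz":0,"ax":0,"ay":0,"az":0}]}}

```text
time: 15.1
position: [581.4, -72.0, 102.2]
ee_rot: [0.728, 0.685, -0.0, -0.0]
contact_force: [-3.7, -2.5, 1.0]
grip_width: 37.3
grasp_force: 15.0
```

The contact heights match home (underside about 83). Releasing, rising and looking at the cap pin from two tool yaws numerically (no more picture views).

Request:
{"op": "carry_out", "data": {"plan": [{"grip":-0.1,"dx":0,"dy":0,"dz":0,"ax":0,"ay":0,"az":0},{"grip":0,"dx":0,"dy":0,"dz":0,"ax":0,"ay":0,"az":0},{"grip":0.1,"dx":0,"dy":0,"dz":0,"ax":0,"ay":0,"az":0},{"grip":0.1,"dx":0,"dy":0,"dz":-10,"ax":0,"ay":0,"az":0},{"grip":0.1,"dx":0,"dy":0,"dz":-30,"ax":0,"ay":0,"az":0},{"grip":0.1,"dx":0,"dy":0,"dz":-38,"ax":0,"ay":0,"az":0},{"grip":0.1,"dx":0,"dy":0,"dz":0,"ax":0,"ay":0,"az":0},{"grip":0.1,"dx":0,"dy":0,"dz":0,"ax":0,"ay":0,"az":0}]}}

```text
time: 15.77
position: [582.6, -71.9, 183.2]
ee_rot: [0.729, 0.685, 0.001, 0.002]
contact_force: [0.5, -0.5, 0.3]
grip_width: 51.2
grasp_force: 0.0
```

```bash
cat >> h.py <<'E'
def rectify(w,x,y,z,half=14,n=29):
    """ortho patch of the plane at height z around (x,y); rows: world x decreasing, cols: world y decreasing"""
    a=np.linspace(half,-half,n); X,Y=np.meshgrid(x+a,y+a,indexing="ij")
    q=fproj(w,np.c_[X.ravel(),Y.ravel(),np.full(X.size,z)]).astype(np.float32).reshape(n,n,2)
    g=cv2.cvtColor(np.asarray(w["pixels"]),cv2.COLOR_RGB2GRAY)
    return cv2.remap(g,q[...,0],q[...,1],cv2.INTER_LINEAR)
E
python3 - <<'E'
from h import *
s,p,R=tool();print(p,s["q"].round(2),s["contact_force"].round(1))
w=bot.read_camera("wrist");top=bot.read_camera("top");side=bot.read_camera("side")
np.savez("w10.npz",**{k:np.array(w[k]) for k in("pixels","mtx","R","t")})
print("cam",(-w["R"].T@w["t"]).round())
for nm,cc in(("w",w),("top",top),("side",side)):
  for l in ("impeller","fan_cap_pin"): print(nm,l,[(np.round(d["location"],1),round(d["score"],2)) for d in bot.tip_of(l,cc)[:2]])
P=rectify(w,580.5,-71.5,109.2)
for r in P: print(" ".join("%3d"%v for v in r))
w6=dict(np.load("w6.npz"));print()
for r in rectify(w6,580.5,-71.5,109.2): print(" ".join("%3d"%v for v in r))
E
```

```text
[582.62060927 -71.86986793 183.24588281] [-0.17 -0.07  1.68  0.    1.52 -0.1 ] [ 0.5 -0.5  0.3]
cam [587.   3. 350.]
w impeller [(array([583.5, -68.6,  82. ]), 0.81), (array([584.3, -70.5,  89.2]), 0.17)]
w fan_cap_pin [(array([581.2, -71. , 109.1]), 0.79)]
top impeller []
top fan_cap_pin []
side impeller [(array([580.1, -67.5,  84.4]), 0.78)]
side fan_cap_pin [(array([580.3, -66.3, 109.5]), 0.93), (array([586. , -68.3,  68.4]), 0.58)]
 68  82  88  92  94  95  93  94  90  91  90  90  90  92  90  91  92  91  90  92  91  93  94  94  94  91  85  83  84
 82  89  94  93  94  95  94  92  88  85  89  88  89  90  87  91  92  90  90  92  91  93  93  92  92  91  87  87  81
 93  96  95  93  93  93  91  90  88  88  90  92  92  91  91  93  93  92  90  92  92  92  93  93  92  91  91  88  84
 98  94  96  93  90  89  85  88  91  90  90  89  90  88  88  88  91  93  92  91  92  92  92  92  94  93  92  90  86
101  94  95  94  88  84  88  90  91  90  81  75  73  70  72  74  78  82  88  91  91  93  94  94  95  92  92  91  88
104  97  93  92  89  87  91  88  81  68  55  46  44  48  50  52  57  63  74  82 
[... 5368 characters left out ...]
 119
 16  26  44  76  92  94  77  41   7   7   3   3   2   8   1   3   4   1  11  13  19  20  21   7  21  46  80 103 110
  9  29  64  92 104 105  85  49  19   6   5   5   3   5   6   5   1   3   8  10   8  19  14   5  17  42  65  85  94
 18  30  64  93  98  93  74  42  20  11   6   6   2   6   6   3   7   7  13  11  22  17  15   7  22  45  64  76  82
 12  12  50  71  77  67  48  23   8   2   8   8   7   5   5   6   7  11  13  13  10  11  13  15  28  50  66  75  79
 10  13  29  37  37  36  22  12   6   9   6  10   8   5   6   9   7  12  11  13  12  14  16  25  41  60  69  75  74
 16   9  17  16  21  17  16  11  11   8   9  12   9  14   8  13  14  17  18  12   9  17  24  36  52  68  73  75  71
```

Request:
{"op": "carry_out", "data": {"plan": [{"grip":0.1,"dx":-35,"dy":0,"dz":5,"ax":0,"ay":0,"az":0},{"grip":0.1,"dx":-35,"dy":0,"dz":20,"ax":0,"ay":0,"az":0},{"grip":0.1,"dx":-5,"dy":0,"dz":20,"ax":0,"ay":0,"az":0},{"grip":0.1,"dx":0,"dy":0,"dz":0,"ax":0,"ay":0,"az":0},{"grip":0.1,"dx":0,"dy":0,"dz":0,"ax":0,"ay":0,"az":0}]}}

```text
time: 16.63
position: [576.5, -146.6, 134.5]
ee_rot: [0.729, 0.685, -0.0, -0.001]
contact_force: [0.6, 0.2, 1.1]
grip_width: 51.3
grasp_force: 0.0
```

Run:
```python
from h import *
s,p,R=tool();print(p,s["q"].round(2),s["time"])
w=bot.read_camera("wrist")
np.savez("w11.npz",**{k:np.array(w[k]) for k in("pixels","mtx","R","t")})
print("cam",(-w["R"].T@w["t"]).round())
print([(np.round(d["location"],1),round(d["score"],2)) for d in bot.tip_of("fan_cap_pin",w)[:2]])
print("caps",[(np.round(d["location"],1),round(d["score"],2)) for d in bot.tip_of("cap",w)])
P=rectify(w,580.5,-72,109.2,11,23)
for r in P: print(" ".join("%3d"%v for v in r))
```

```text
[ 576.47770341 -146.56355152  134.47023097] [-0.29 -0.02  1.72  0.    1.44 -0.23] 16.6333
cam [582. -72. 302.]
[(array([581. , -70.3, 110.5]), 0.86)]
caps [(array([435.3,   5.5,  -0.8]), 0.64)]
182 181 174 174 177 181 181 177 176 171 165 167 169 174 179 179 176 170 166 170 176 175 175
180 174 172 176 181 179 170 157 143 128 114 113 124 140 155 170 176 176 171 167 171 176 175
179 172 177 182 177 162 131  96  73  56  52  51  58  72  95 131 160 175 178 172 171 174 175
173 178 182 177 153 111  67  45  30  24  27  30  22  27  41  66 110 152 174 177 174 168 170
175 181 177 157 106  56  29  22  25  16  12  15  16  12  25  32  58 107 155 175 176 167 171
179 180 166 118  59  30  24  17   7  13  12  12  10  17  38  62  76 101 135 168 177 172 172
181 175 143  78  33  21  16  17  24  34  41  42  35  60 110 141 145 147 148 159 173 174 171
180 171 118  50  25  12  22  28  55  72  75  73  74 117 175 202 196 176 164 147 170 174 170
180 166 103  40  21  18  28  54  84 100 109 102  98 130 189 214 203 167 134 125 161 179 170
181 163  95  32  13  19  43  78 106 131 146 136 109 113 159 190 174 128  86  9
[... 509 characters left out ...]
  42  40  43  29  16  12   9  23  73 133 170 174 166 170
175 177 179 165 134 109  87  55  23   8  12  18  12  12  17  32  67 119 160 176 170 159 167
170 166 176 176 161 126  86  46  26  16  17  16  18  31  51  82 124 158 175 174 169 164 170
163 147 165 179 177 170 146 111  87  75  67  61  66  86 121 146 167 174 175 167 165 172 173
172 163 164 170 175 178 175 167 155 147 140 140 145 153 169 175 177 173 169 169 170 173 173
180 178 172 167 171 177 179 181 176 176 171 174 176 176 177 176 172 164 168 174 175 173 171
179 179 178 173 177 177 173 168 170 172 174 173 172 170 169 174 172 170 171 173 175 170 170
179 177 178 178 177 178 164 149 159 166 165 161 155 151 160 174 177 175 172 172 172 171 166
```

Seen from straight above, the cap pin ends are at patch (8,15.2) and (13.4,5.4). The pin is therefore at 119° in the world frame and the axis at (580.8,−71.3). Now to the cap.

Request:
{"op": "carry_out", "data": {"plan": [{"grip":0.1,"dx":-26,"dy":-20.6,"dz":0,"ax":0,"ay":0,"az":0},{"grip":0.1,"dx":-26,"dy":-20.6,"dz":0,"ax":0,"ay":0,"az":0},{"grip":0.1,"dx":-26,"dy":-20.6,"dz":0,"ax":0,"ay":0,"az":0},{"grip":0.1,"dx":-27,"dy":-20.6,"dz":0,"ax":0,"ay":0,"az":0},{"grip":0.1,"dx":0,"dy":0,"dz":0,"ax":0,"ay":0,"az":0},{"grip":0.1,"dx":0,"dy":0,"dz":0,"ax":0,"ay":0,"az":0}]}}

```text
time: 17.28
position: [488.2, -246.8, 136.6]
ee_rot: [0.729, 0.684, 0.0, 0.001]
contact_force: [-0.3, 1.0, 0.5]
grip_width: 51.2
grasp_force: 0.0
```

Run:
```python
from h import *
s,p,R=tool();print(p,s["q"].round(2),s["time"])
w=bot.read_camera("wrist")
np.savez("w12.npz",**{k:np.array(w[k]) for k in("pixels","mtx","R","t")})
for l in("cap","cap_grip"): print(l,[(np.round(d["location"],1),round(d["score"],2),w["pixels"][tuple(fproj(w,[d["location"]])[0].round().astype(int)[::-1])]) for d in bot.tip_of(l,w)])
P=rectify(w,p[0],p[1],21,26,27)
for r in P: print(" ".join("%3d"%v for v in r))
```

```text
[ 488.18449187 -246.84929218  136.60767239] [-0.51 -0.13  1.82  0.    1.45 -0.45] 17.2833
cap [(array([ 562.7, -206.7,    2. ]), 0.92, array([188, 192,  40], dtype=uint8)), (array([ 489.4, -247.8,    4.8]), 0.85, array([90, 93, 97], dtype=uint8)), (array([ 405.4, -297. ,    3.4]), 0.84, array([76, 48, 95], dtype=uint8)), (array([ 491.1, -248.9,   14.1]), 0.55, array([91, 92, 97], dtype=uint8))]
cap_grip [(array([ 486.9, -249.9,   17.1]), 0.93, array([89, 91, 97], dtype=uint8)), (array([ 559.7, -202.4,   12. ]), 0.65, array([202, 203,  47], dtype=uint8)), (array([ 406.3, -299.8,   15.4]), 0.61, array([69, 68, 64], dtype=uint8))]
206 205 205 206 205 204 204 205 204 203 177 162 157 160 160 158 159 159 157 159 158 158 159 159 160 159 160
206 206 204 205 207 205 204 204 204 203 197 170 158 157 155 156 159 157 157 159 156 161 160 159 159 159 158
203 205 206 205 205 205 206 206 201 195 187 156 141 131 121 128 150 157 161 160 160 161 159 158 158 161 159
207 204 205 205 204 204 201 188 166 156 145  95  69  75  83  91 125 154 158 159 160 159 160 161 159 158 156
205 205 205 206 206 196 171 153 
[... 1751 characters left out ...]
 119 139 152 155 159 160 159 159 160 160 160 159 159
203 205 206 205 205 205 204 205 202 187 160 148 143 145 154 158 159 159 159 158 159 160 160 159 157 159 160
204 206 205 205 205 205 205 202 190 171 161 159 159 160 159 158 158 159 159 160 158 158 158 159 159 159 159
204 206 205 204 205 204 203 193 168 159 160 158 158 159 158 158 158 158 160 159 159 160 158 159 161 158 158
203 202 207 205 205 202 188 169 158 159 158 159 159 159 159 159 156 158 160 159 159 160 160 159 159 157 159
206 206 205 204 204 191 173 161 158 158 159 159 158 157 160 156 160 159 156 157 159 160 160 160 159 158 160
205 205 204 204 198 174 159 161 158 161 160 158 160 161 160 158 160 160 161 159 159 159 159 159 158 158 157
```

Run:
```python
from h import *
w=dict(np.load("w12.npz"));s,p,R=tool()
P=cv2.GaussianBlur(rectify(w,p[0],p[1],21,26,105),(0,0),1.5).astype(float)  # 0.5 mm
gx=-np.gradient(P,axis=0)/.5; gy=-np.gradient(P,axis=1)/.5
def score(cx,cy,th):
    u=np.array([np.cos(th),np.sin(th)]);v=np.array([-u[1],u[0]]);tot=[]
    for n,t,h,l in((u,v,16,10),(-u,v,16,10),(v,u,12,14),(-v,u,12,14)):
        for k in np.linspace(-l,l,15):
            q=np.array([cx,cy])+n*h+t*k; i=int(round((26-q[0])/.5)); j=int(round((26-q[1])/.5))
            if 0<=i<105 and 0<=j<105: tot.append(min(abs(n[0]*gx[i,j]+n[1]*gy[i,j]),12))
    return np.mean(tot)
best=sorted(((score(cx,cy,np.radians(d)),cx,cy,d) for cx in np.arange(-6,9,1) for cy in np.arange(-8,8,1) for d in range(0,180,4)),reverse=True)
for b in best[:12]: print(np.round(b,1))
o=[b for b in best if abs((b[3]-best[0][3]+90)%180-90)>45][:3];print(o)
```

```text
[11.1  3.  -3.  24. ]
[11.1  3.  -3.  28. ]
[11.  4. -3. 28.]
[10.6  3.  -3.  20. ]
[10.5  4.  -3.  24. ]
[10.5  4.  -3.  32. ]
[10.3  3.  -2.  24. ]
[10.2  3.  -3.  16. ]
[10.1  3.  -2.  20. ]
[10.1  4.  -2.  28. ]
[10.1  2.  -1.  28. ]
[10.1  3.  -4.  24. ]
[(np.float64(8.950452198794627), np.int64(-1), np.int64(-3), 108), (np.float64(8.650916493572623), np.int64(-1), np.int64(-3), 104), (np.float64(8.525360574687976), np.int64(-1), np.int64(-3), 112)]
```

The cap's long axis is at about 25° and its centre at (490.7,−249.5). Turning the tool by 61°, descending and gripping its flat sides.

Request:
{"op": "carry_out", "data": {"plan": [{"grip":0.1,"dx":0,"dy":0,"dz":7,"ax":0,"ay":0,"az":0.119},{"grip":0.1,"dx":0,"dy":0,"dz":7,"ax":0,"ay":0,"az":0.119},{"grip":0.1,"dx":0,"dy":0,"dz":7,"ax":0,"ay":0,"az":0.119},{"grip":0.1,"dx":0,"dy":0,"dz":7,"ax":0,"ay":0,"az":0.119},{"grip":0.1,"dx":0,"dy":0,"dz":7,"ax":0,"ay":0,"az":0.119},{"grip":0.1,"dx":0,"dy":0,"dz":7,"ax":0,"ay":0,"az":0.119},{"grip":0.1,"dx":0,"dy":0,"dz":7,"ax":0,"ay":0,"az":0.119},{"grip":0.1,"dx":0,"dy":0,"dz":7,"ax":0,"ay":0,"az":0.119},{"grip":0.1,"dx":1,"dy":3,"dz":7,"ax":0,"ay":0,"az":0.119},{"grip":0.1,"dx":0,"dy":0,"dz":0,"ax":0,"ay":0,"az":0},{"grip":0.1,"dx":0,"dy":0,"dz":0,"ax":0,"ay":0,"az":0}]}}

```text
time: 18.35
position: [491.2, -247.6, 72.1]
ee_rot: [0.976, 0.22, -0.0, -0.0]
contact_force: [0.3, -0.3, 0.4]
grip_width: 51.1
grasp_force: 0.0
```

Run:
```python
from h import *
s,p,R=tool();print(p,s["q"].round(2),s["time"],"tooly",np.degrees(np.arctan2(R[1,1],R[0,1])))
w=bot.read_camera("wrist")
for l in("cap","cap_grip"): print(l,[(np.round(d["location"],1),round(d["score"],2)) for d in bot.tip_of(l,w)[:3]])
P=cv2.GaussianBlur(rectify(w,p[0],p[1],21,26,105),(0,0),1.5).astype(float)
gx=-np.gradient(P,axis=0)/.5; gy=-np.gradient(P,axis=1)/.5
def score(cx,cy,th):
    u=np.array([np.cos(th),np.sin(th)]);v=np.array([-u[1],u[0]]);tot=[]
    for n,t,h,l in((u,v,16,10),(-u,v,16,10),(v,u,12,14),(-v,u,12,14)):
        for k in np.linspace(-l,l,15):
            q=np.array([cx,cy])+n*h+t*k; i=int(round((26-q[0])/.5)); j=int(round((26-q[1])/.5))
            if 0<=i<105 and 0<=j<105: tot.append(min(abs(n[0]*gx[i,j]+n[1]*gy[i,j]),12))
    return np.mean(tot)
best=sorted(((score(cx,cy,np.radians(d)),cx,cy,d) for cx in np.arange(-6,9,1) for cy in np.arange(-8,8,1) for d in range(0,180,4)),reverse=True)
for b in best[:8]: print(np.round(b,1))
print([b for b in best if abs((b[3]-best[0][3]+90)%180-90)>45][:1], go([p[0]+best[0][1],p[1]+best[0][2],7.5]))
```

```text
[ 491.18056517 -247.57548261   72.07754085] [-0.51 -0.08  1.88  0.    1.34  0.61] 18.35 tooly -64.62509628145096
cap [(array([ 401.6, -299.5,    2.5]), 0.87), (array([435. ,   4.9,  -0.9]), 0.83), (array([ 564. , -205. ,    2.1]), 0.72)]
cap_grip [(array([433. ,   9.6,  13. ]), 0.97), (array([ 403. , -299.6,   16.6]), 0.85), (array([ 561.6, -201.2,   15.1]), 0.66)]
[10.  1. -1. 28.]
[ 9.8  2.  -2.  24. ]
[ 9.8  0.  -1.  28. ]
[ 9.8  1.  -2.  24. ]
[ 9.7  1.   0.  24. ]
[ 9.6  1.   0.  28. ]
[ 9.6  1.  -1.  24. ]
[ 9.6  0.  -1.  24. ]
[(np.float64(9.19435520699431), np.int64(-2), np.int64(-4), 136)] [ 0.8  0.9 65.2]
```

Request:
{"op": "carry_out", "data": {"plan": [{"grip":0.1,"dx":0.5,"dy":1,"dz":30,"ax":0,"ay":0,"az":0},{"grip":0.1,"dx":0,"dy":0,"dz":22,"ax":0,"ay":0,"az":0},{"grip":0.1,"dx":0,"dy":0,"dz":10,"ax":0,"ay":0,"az":0},{"grip":0.1,"dx":0,"dy":0,"dz":2,"ax":0,"ay":0,"az":0},{"grip":-1,"dx":0,"dy":0,"dz":0,"ax":0,"ay":0,"az":0},{"grip":-1,"dx":0,"dy":0,"dz":0,"ax":0,"ay":0,"az":0},{"grip":-1,"dx":0,"dy":0,"dz":0,"ax":0,"ay":0,"az":0},{"grip":-1,"dx":0,"dy":0,"dz":0,"ax":0,"ay":0,"az":0},{"grip":-1,"dx":0,"dy":0,"dz":0,"ax":0,"ay":0,"az":0}], "squeeze": 20}}

```text
time: 19.25
position: [492.0, -249.3, 9.1]
ee_rot: [0.976, 0.217, 0.0, 0.0]
contact_force: [-0.3, 0.7, 6.4]
grip_width: 23.8
grasp_force: 19.9
```

Cap gripped (23.8 mm). Lifting, carrying to the fan, and turning it to the pin angle.

Request:
{"op": "carry_out", "data": {"plan": [{"grip":-1,"dx":0,"dy":0,"dz":-20,"ax":0,"ay":0,"az":0},{"grip":-1,"dx":0,"dy":0,"dz":-38,"ax":0,"ay":0,"az":0},{"grip":-1,"dx":0,"dy":0,"dz":-38,"ax":0,"ay":0,"az":0},{"grip":-1,"dx":0,"dy":0,"dz":-38,"ax":0,"ay":0,"az":0},{"grip":-1,"dx":25.9,"dy":-20.6,"dz":-10,"ax":0,"ay":0,"az":0},{"grip":-1,"dx":25.9,"dy":-20.6,"dz":0,"ax":0,"ay":0,"az":0},{"grip":-1,"dx":25.9,"dy":-20.6,"dz":0,"ax":0,"ay":0,"az":0},{"grip":-1,"dx":25.9,"dy":-20.6,"dz":0,"ax":0,"ay":0,"az":0},{"grip":-1,"dx":25.9,"dy":-20.6,"dz":0,"ax":0,"ay":0,"az":0},{"grip":-1,"dx":25.9,"dy":-20.6,"dz":0,"ax":0,"ay":0,"az":0}]}}

```text
time: 20.08
position: [580.4, -69.7, 152.7]
ee_rot: [0.976, 0.217, 0.0, 0.0]
contact_force: [0.5, -0.8, -0.4]
grip_width: 23.5
grasp_force: 19.9
```

Request:
{"op": "carry_out", "data": {"plan": [{"grip":-1,"dx":0,"dy":0,"dz":0,"ax":0,"ay":0,"az":-0.117},{"grip":-1,"dx":0,"dy":0,"dz":0,"ax":0,"ay":0,"az":-0.117},{"grip":-1,"dx":0,"dy":0,"dz":0,"ax":0,"ay":0,"az":-0.117},{"grip":-1,"dx":0,"dy":0,"dz":0,"ax":0,"ay":0,"az":-0.117},{"grip":-1,"dx":0,"dy":0,"dz":0,"ax":0,"ay":0,"az":-0.117},{"grip":-1,"dx":0,"dy":0,"dz":0,"ax":0,"ay":0,"az":-0.117},{"grip":-1,"dx":0,"dy":0,"dz":0,"ax":0,"ay":0,"az":-0.117},{"grip":-1,"dx":0,"dy":0,"dz":0,"ax":0,"ay":0,"az":-0.117},{"grip":-1,"dx":0,"dy":0,"dz":0,"ax":0,"ay":0,"az":-0.117},{"grip":-1,"dx":0,"dy":0,"dz":0,"ax":0,"ay":0,"az":-0.117},{"grip":-1,"dx":0,"dy":0,"dz":0,"ax":0,"ay":0,"az":-0.117},{"grip":-1,"dx":0,"dy":0,"dz":0,"ax":0,"ay":0,"az":-0.117}]}}

```text
time: 21.08
position: [579.9, -71.3, 152.5]
ee_rot: [0.603, 0.798, 0.0, 0.0]
contact_force: [-0.7, 0.1, -0.7]
grip_width: 23.7
grasp_force: 19.9
```

Request:
{"op": "carry_out", "data": {"plan": [{"grip":-1,"dx":0,"dy":0,"dz":0,"ax":0,"ay":0,"az":-0.117},{"grip":-1,"dx":0,"dy":0,"dz":0,"ax":0,"ay":0,"az":-0.117},{"grip":-1,"dx":0,"dy":0,"dz":0,"ax":0,"ay":0,"az":0},{"grip":-1,"dx":0,"dy":0,"dz":0,"ax":0,"ay":0,"az":0}]}}

```text
time: 21.42
position: [579.9, -71.3, 152.4]
ee_rot: [0.51, 0.86, 0.0, 0.0]
contact_force: [0.6, 0.3, 0.3]
grip_width: 23.9
grasp_force: 19.9
```

Run:
```python
from h import *
s,p,R=tool();print(p,s["q"].round(2),s["time"],"toolx",np.degrees(np.arctan2(R[1,0],R[0,0])),s["contact_force"].round(1),go([580.2,-71.6,125]))
w=bot.read_camera("wrist")
for l in("cap","cap_grip"): print(l,[(np.round(d["location"],1),round(d["score"],2)) for d in bot.tip_of(l,w)[:3]])
P=cv2.GaussianBlur(rectify(w,p[0],p[1],p[2]+12,26,105),(0,0),1.5).astype(float)
Z=P[::4,::4]
for r in Z: print(" ".join("%3d"%v for v in r))
```

```text
[579.89738673 -71.26965049 152.39966704] [-0.17 -0.06  1.72  0.    1.47 -0.67] 21.4167 toolx 118.72274148715194 [0.6 0.3 0.3] [-0.4  0.1 27.4]
cap [(array([580.2, -71.8, 145.6]), 0.96), (array([648.6,  85.7,  -2.6]), 0.94), (array([434. ,   4.6,  -1.5]), 0.81)]
cap_grip [(array([ 405.1, -300.9,   16.4]), 0.92), (array([578.2, -70.9, 158.6]), 0.9), (array([434.7,   7.1,   9.7]), 0.69)]
 83 109 146 164 158  93  65  60  53  61  64  64  64  65  64  61  42  14  11  22  30  37  40  46  47  50  52
 70  76 117 165 130  71  64  64  63  64  64  64  64  64  61  44  20  10  22  45  33  37  39  45  47  50  53
 70  70  81 124  85  65  64  64  64  64  64  63  64  60  38  15  10  35 108 136  61  32  37  42  46  49  50
 72  70  69  70  65  65  65  64  64  65  65  63  57  33  12  12  41 118 170 174 112  39  36  38  44  48  49
 71  70  68  64  64  64  64  64  65  65  63  55  26  11  12  42  88 126 161 176 155  70  34  39  41  46  48
 70  70  68  64  64  65  64  64  64  63  49  24   8  12  35  63  74  87 124 161 170 120  43  34  38  43  48
 71  70  68  65  64  64  64  64  62  47  21  11  20  43  64  73 
[... 1503 characters left out ...]
  36  48  57  62  64  64  64  64  65  66  65  63  61
 82  80  77  74  64  61  42  38  49  62  61  50  53  58  62  63  64  64  65  64  64  64  64  64  61  50  43
 79  81  80  79  76  68  52  48  62  72  69  64  65  64  64  64  65  65  65  65  64  64  60  50  31  22  32
 53  67  76  80  80  78  74  67  67  72  74  70  65  65  64  65  65  64  65  64  64  54  34  16   8  10  13
 59  57  56  59  66  64  68  72  77  80  83  80  71  66  65  65  65  64  64  65  61  33  12   9   8  10   9
 73  75  73  64  53  40  61  72  77  81  83  84  81  72  65  65  64  65  64  64  63  44  14   9   8  10  11
 75  78  69  43  25  30  60  72  77  81  83  84  84  79  69  64  65  65  65  65  66  63  29   8  10  10  11
```

The cap sits centred within about 0.7 mm in the grip and aligned at 118.7°. Descending.

Request:
{"op": "carry_out", "data": {"plan": [{"grip":-1,"dx":0,"dy":0,"dz":15,"ax":0,"ay":0,"az":0},{"grip":-1,"dx":0,"dy":0,"dz":9,"ax":0,"ay":0,"az":0},{"grip":-1,"dx":0,"dy":0,"dz":4,"ax":0,"ay":0,"az":0},{"grip":-1,"dx":0,"dy":0,"dz":2,"ax":0,"ay":0,"az":0},{"grip":-1,"dx":0,"dy":0,"dz":2,"ax":0,"ay":0,"az":0},{"grip":-1,"dx":0,"dy":0,"dz":2,"ax":0,"ay":0,"az":0},{"grip":-1,"dx":0,"dy":0,"dz":0,"ax":0,"ay":0,"az":0}]}}

```text
time: 22.15
position: [579.9, -71.3, 118.1]
ee_rot: [0.508, 0.861, -0.0, -0.0]
contact_force: [0.1, -0.1, -1.3]
grip_width: 23.7
grasp_force: 19.9
```

The cap has dropped past the pin. Pressing down against the spring.

Request:
{"op": "carry_out", "data": {"plan": [{"grip":-1,"dx":0,"dy":0,"dz":1.5,"ax":0,"ay":0,"az":0},{"grip":-1,"dx":0,"dy":0,"dz":1.5,"ax":0,"ay":0,"az":0},{"grip":-1,"dx":0,"dy":0,"dz":1.5,"ax":0,"ay":0,"az":0},{"grip":-1,"dx":0,"dy":0,"dz":1.5,"ax":0,"ay":0,"az":0},{"grip":-1,"dx":0,"dy":0,"dz":1.5,"ax":0,"ay":0,"az":0},{"grip":-1,"dx":0,"dy":0,"dz":0,"ax":0,"ay":0,"az":0}]}}

```text
time: 22.65
position: [580.1, -71.3, 111.0]
ee_rot: [0.508, 0.861, 0.0, 0.0]
contact_force: [-0.4, 0.8, 7.4]
grip_width: 23.7
grasp_force: 19.9
```

Request:
{"op": "carry_out", "data": {"plan": [{"grip":-1,"dx":0,"dy":0,"dz":1.2,"ax":0,"ay":0,"az":0},{"grip":-1,"dx":0,"dy":0,"dz":0.8,"ax":0,"ay":0,"az":0},{"grip":-1,"dx":0,"dy":0,"dz":0,"ax":0,"ay":0,"az":0},{"grip":-1,"dx":0,"dy":0,"dz":0,"ax":0,"ay":0,"az":0.09},{"grip":-1,"dx":0,"dy":0,"dz":0,"ax":0,"ay":0,"az":0.09},{"grip":-1,"dx":0,"dy":0,"dz":0,"ax":0,"ay":0,"az":0.09},{"grip":-1,"dx":0,"dy":0,"dz":0,"ax":0,"ay":0,"az":0.09}]}}

```text
time: 23.23
position: [580.5, -71.3, 109.7]
ee_rot: [0.656, 0.755, 0.001, 0.001]
contact_force: [0.3, 1.1, 8.8]
grip_width: 23.7
grasp_force: 19.9
```

Run:
```python
from h import *
s,p,R=tool();print(p,s["q"].round(2),"toolx",np.degrees(np.arctan2(R[1,0],R[0,0])),s["contact_force"].round(1),s["moment"].round(2),s["grip_width"])
```

```text
[580.49644643 -71.34245911 109.69140379] [-0.17 -0.03  1.77  0.    1.4  -0.31] toolx 98.0567165167548 [0.3 1.1 8.8] [-0.07  0.03  0.03] 23.736556671952922
```

Request:
{"op": "carry_out", "data": {"plan": [{"grip":-1,"dx":0,"dy":0,"dz":0,"ax":0,"ay":0,"az":0.11},{"grip":-1,"dx":0,"dy":0,"dz":0,"ax":0,"ay":0,"az":0.11},{"grip":-1,"dx":0,"dy":0,"dz":0,"ax":0,"ay":0,"az":0.11},{"grip":-1,"dx":0,"dy":0,"dz":0,"ax":0,"ay":0,"az":0.11},{"grip":-1,"dx":0,"dy":0,"dz":0,"ax":0,"ay":0,"az":0.11},{"grip":-1,"dx":0,"dy":0,"dz":0,"ax":0,"ay":0,"az":0.11},{"grip":-1,"dx":0,"dy":0,"dz":0,"ax":0,"ay":0,"az":0.11},{"grip":-1,"dx":0,"dy":0,"dz":0,"ax":0,"ay":0,"az":0.11},{"grip":-1,"dx":0,"dy":0,"dz":0,"ax":0,"ay":0,"az":0.11},{"grip":-1,"dx":0,"dy":0,"dz":0,"ax":0,"ay":0,"az":0.11},{"grip":-1,"dx":0,"dy":0,"dz":0,"ax":0,"ay":0,"az":0.11},{"grip":-1,"dx":0,"dy":0,"dz":0,"ax":0,"ay":0,"az":0}]}}

```text
time: 24.23
position: [580.5, -71.4, 109.7]
ee_rot: [0.969, 0.247, 0.001, 0.0]
contact_force: [0.6, -0.1, 8.6]
grip_width: 23.7
grasp_force: 19.9
```

Run:
```python
from h import *
s,p,R=tool();print(p,s["q"].round(2),"toolx",np.degrees(np.arctan2(R[1,0],R[0,0])),s["contact_force"].round(1),s["moment"].round(2),s["grip_width"])
```

```text
[580.49895218 -71.36054287 109.68424897] [-0.17 -0.03  1.77  0.    1.4   0.91] toolx 28.54639461076619 [ 0.6 -0.1  8.6] [-0.    0.13 -0.01] 23.74569220395815
```

Request:
{"op": "carry_out", "data": {"plan": [{"grip":-1,"dx":0,"dy":0,"dz":-1.5,"ax":0,"ay":0,"az":0},{"grip":-1,"dx":0,"dy":0,"dz":-1.5,"ax":0,"ay":0,"az":0},{"grip":-1,"dx":0,"dy":0,"dz":-1,"ax":0,"ay":0,"az":0},{"grip":-1,"dx":0,"dy":0,"dz":0,"ax":0,"ay":0,"az":0}]}}

```text
time: 24.57
position: [580.3, -71.3, 113.2]
ee_rot: [0.968, 0.25, 0.001, 0.0]
contact_force: [1.5, -0.1, 3.9]
grip_width: 24.1
grasp_force: 19.9
```

Request:
{"op": "carry_out", "data": {"plan": [{"grip":-1,"dx":0,"dy":0,"dz":-1,"ax":0,"ay":0,"az":0},{"grip":-1,"dx":0,"dy":0,"dz":-0.5,"ax":0,"ay":0,"az":0},{"grip":-1,"dx":0,"dy":0,"dz":0,"ax":0,"ay":0,"az":0}]}}

```text
time: 24.82
position: [580.0, -71.3, 113.7]
ee_rot: [0.968, 0.25, 0.0, 0.0]
contact_force: [5.2, -1.4, -2.7]
grip_width: 23.7
grasp_force: 19.9
```

The upward pull now meets resistance (−2.7 N, height held), so the cap is locked. Easing off, releasing and retreating.

Request:
{"op": "carry_out", "data": {"plan": [{"grip":-1,"dx":0,"dy":0,"dz":0.8,"ax":0,"ay":0,"az":0},{"grip":-0.3,"dx":0,"dy":0,"dz":0,"ax":0,"ay":0,"az":0},{"grip":0.1,"dx":0,"dy":0,"dz":0,"ax":0,"ay":0,"az":0},{"grip":0.1,"dx":0,"dy":0,"dz":0,"ax":0,"ay":0,"az":0},{"grip":0.1,"dx":0,"dy":0,"dz":-10,"ax":0,"ay":0,"az":0},{"grip":0.1,"dx":0,"dy":0,"dz":-30,"ax":0,"ay":0,"az":0},{"grip":0.1,"dx":0,"dy":0,"dz":-35,"ax":0,"ay":0,"az":0},{"grip":0.1,"dx":0,"dy":0,"dz":-15,"ax":0,"ay":0,"az":0},{"grip":0.1,"dx":0,"dy":0,"dz":0,"ax":0,"ay":0,"az":0},{"grip":0.1,"dx":0,"dy":0,"dz":0,"ax":0,"ay":0,"az":0}]}}

```text
time: 25.65
position: [580.1, -71.3, 204.4]
ee_rot: [0.968, 0.25, 0.001, 0.0]
contact_force: [0.3, 0.1, -0.7]
grip_width: 50.8
grasp_force: 0.0
```

Run:
```python
from h import *
s,p,R=tool();print(p,s["contact_force"].round(1),s["grip_width"],s["time"])
w=bot.read_camera("wrist");side=bot.read_camera("side");top=bot.read_camera("top")
for nm,c in(("w",w),("side",side),("top",top)):
  for l in("cap","impeller","screwdriver","dust_brush","stapler"): print(nm,l,[(np.round(d["location"],1).tolist(),round(d["score"],2)) for d in bot.tip_of(l,c)[:6]])
```

```text
[580.12345275 -71.29995044 204.38178624] [ 0.3  0.1 -0.7] 50.84497188099883 25.65
w cap [([563.9, -208.1, -1.1], 0.88), ([644.9, 87.6, -0.2], 0.72), ([576.2, -71.3, 107.3], 0.59), ([436.9, 6.6, 1.5], 0.59), ([405.8, -295.9, 2.4], 0.46)]
w impeller [([584.4, -69.4, 81.5], 0.78)]
w screwdriver [([397.3, -134.6, 1.4], 0.72), ([578.9, -70.5, 108.6], 0.4)]
w dust_brush []
w stapler [([414.7, 296.3, 1.3], 0.9)]
side cap [([576.6, -70.1, 106.1], 0.71), ([569.2, -203.6, 2.4], 0.68), ([429.0, 7.8, -0.4], 0.65), ([644.3, 86.1, 0.6], 0.6), ([405.0, -297.3, -2.4], 0.5)]
side impeller [([580.1, -70.5, 80.4], 0.89)]
side screwdriver [([394.3, -136.5, -0.6], 0.65)]
side dust_brush [([362.1, 42.6, 0.4], 0.57)]
side stapler [([417.0, 299.0, 0.3], 0.83)]
top cap [([395.9, -295.7, 1.9], 0.76), ([646.2, 92.7, 0.3], 0.58), ([565.9, -207.0, 0.9], 0.54), ([579.7, -75.9, 104.4], 0.51)]
top impeller [([581.7, -70.0, 75.3], 0.52)]
top screwdriver []
top dust_brush []
top stapler [([413.0, 301.2, -0.2], 0.85)]
```

```bash
python3 -c "
from workcell import bot
print(bot.hand_in())"
```

```text
the job is handed in; nothing more can be done
None
```

The fan is reassembled and handed in at about 26 s of the 72 s allowed: spacer on its seat, impeller home over the drive pin, and the cap locked and holding against an upward pull, with no more than about 9 N read on the fan and the screwdriver, brush and stapler left untouched.

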